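# Load heel blocks onto the curing plate and start its timer

## Robot

A 6-joint arm with a two-finger parallel gripper is mounted at the origin on the work surface. World frame = base frame: x ahead of the robot, y to its left, z up, the work surface at z = 0. Lengths are in m, angles in degrees, forces in N, time in s.
With the tool pointing down it reaches from about 0.375 to 0.9 m from the base axis. Payload 3.1 kg.
Tool frame: the origin (TCP) lies on the centre line of the jaws, within the pads' length; the fingertips stand 19 mm ahead of it and the grasp point (between the pads) is the TCP (tips_ahead is the distance from the TCP to the fingertips, in m); z points along the fingers, y is the line along which they close (so a half turn about z gives the same grasp; the last joint's range is limited). The gripper opens to 87 mm and grips with 3 to 60 N. Pads are 19 mm wide; open, the fingers measure 117 mm over their backs; the gripper's body (75 mm by 190 mm) begins 51 mm behind the grasp point.
Start: joints at [-85.056, 30.224, 82.088, -0, 67.689, -10.227], TCP at [0.164, -0.603, 0.242] pointing down, gripper open.
Joint ranges: [-176.69, 176.69], [-43.24, 126.21], [12.49, 139.97], [-82, 262], [0, 151.66], [-163.58, 163.58]. Speed limits (degrees/s): [159.86, 159.86, 180, 180, 180, 180].

## Interface

Orientations are given as a 3x3 rotation matrix whose columns are the frame's x, y, z axes.
In Python, from rig import read_state, capture, hand_in, trace, landmark_of, tips_ahead gives the robot as it stands.
- The arm moves only by the shell command python3 -m jog 'ROWS'. ROWS is JSON, a list of rows, each an object of numbers: "tx", "ty", "tz": the shift along the tool's x, y, z in cm; "roll": the turn about the tool's z in rad; "jaw": the opening, from 0 (shut) to 1 (fully open). A call has 1 to 8 rows; each row shifts and turns the commanded pose from where the row before left it, along the tool's axes as they then stand; what a row does not reach is not made up. A row lasts 1/10 s, in which the tool goes at most 50 mm and 8.59 degrees, less where a joint would pass 70% of its speed; a pose out of reach is approached as far as the arm can. A call with a gripper value outside its range is refused whole. The fingers move at their own pace and stop on an object; the grip force is fixed at half the most. Time passes only in rows, so rows that do not move let the fingers close. It gives the time, the measured TCP pose, the force, the opening and the grip force at its end, in the units of the state.
- read_state(): the state, without advancing time (a new reading comes with each control period).
- capture(name): name is "scene" or "side" or "wrist"; returns a dict with "img" (384x512x3 uint8, red, green, blue), "vertical_fov" (degrees; the focal length in pixels is half the picture's height over the tangent of half this angle, whatever the lens; pixels are square), "cx", "cy" (the principal point, pixels), "cam_to_world" (4x4, takes a point from camera to world coordinates); the wrist camera has in their place "tool_from_camera" (4x4, takes a point from camera to tool coordinates, whose origin is the TCP and whose axes are the flange's). Camera axes: x right, y up, looking along -z (the intrinsics and any distortion apply to the point x, -y, -z); pixel columns grow to the right and rows downward; lengths in m; the calibration is good to about 2 mm. A picture is of the moment at which its call begins: read the wrist's pose just before it. There is no depth.
- hand_in(): hands the job in; it is judged then, once.
Trained networks look in the newest picture that a camera, given by its name, has taken for a name from the list of things; names that differ only in an ending like _2 or _b are one class to them, and where a whole thing is asked for, a point or a joint stands for the part that bears it (a point fixed in the world has none). Each returns a list of dicts, best first, with "p" (0 to 1); they miss things now and then, are a little off and sometimes report something else, mostly with a low value. They report only what shows in the picture. A call takes as long as a camera call. They do not tell look-alikes from the thing itself.
- trace(camera, thing): "pixels" (384x512 bool, what is visible of it) and "bbox" ([left, top, width, height] in pixels, round what is visible of it).
- landmark_of(camera, thing): "point" ([row, column] in pixels: a listed point, or the origin of a listed thing).
The state is a dict: "time_s": time; "joint_positions": joint angles; "qvel": joint speeds; "tau": joint torques, N m; "position": TCP position; "tcp_rot": TCP orientation; "force": force on the tool from outside, world axes, zero at the start; "moment": the same for the moment, N m; "opening": opening from 0.0 (shut) to 1.0 (fully open); "grasp_force": force on a finger pad.
Only numpy, scipy, OpenCV 4.12 (cv2) and the standard library are available. Lean on these libraries where they do the work, as an engineer would, in place of code of your own. Each camera call takes 0.05 s, during which the arm holds its last target. There are 200 camera calls.

## Task

Take every heel block out of the green bin and lay it flat on the curing plate inside the rim, with its tan glue face up and its black tread down: turn over those that lie the other way, and put no block on top of another. Only when all of them are on the plate, turn the timer dial clockwise until its white pointer stands at the red mark. Leave the thread spool and the glue jar where they stand.

Things in the scene. Friction and masses are not known exactly. Their poses are not given: they have to be found in the camera images.
- heel_a: Shoe-heel block, stiff D-shaped slab 56 (x) by 42 (y) by 18 mm thick (z), 40 to 85 g: flat square end at -x, straight sides 35 mm long, half-round end at +x. Tan glue face at +z, ribbed black tread at -z. Origin at the middle of length, width and thickness. In the bin it lies tan or black face up; it can stand on its square end. May be absent.
- heel_b: Shoe-heel block, stiff D-shaped slab 56 (x) by 42 (y) by 18 mm thick (z), 40 to 85 g: flat square end at -x, straight sides 35 mm long, half-round end at +x. Tan glue face at +z, ribbed black tread at -z. Origin at the middle of length, width and thickness. In the bin it lies tan or black face up; it can stand on its square end. May be absent.
- heel_c: Shoe-heel block, stiff D-shaped slab 56 (x) by 42 (y) by 18 mm thick (z), 40 to 85 g: flat square end at -x, straight sides 35 mm long, half-round end at +x. Tan glue face at +z, ribbed black tread at -z. Origin at the middle of length, width and thickness. In the bin it lies tan or black face up; it can stand on its square end. May be absent.
- heel_d: Shoe-heel block, stiff D-shaped slab 56 (x) by 42 (y) by 18 mm thick (z), 40 to 85 g: flat square end at -x, straight sides 35 mm long, half-round end at +x. Tan glue face at +z, ribbed black tread at -z. Origin at the middle of length, width and thickness. In the bin it lies tan or black face up; it can stand on its square end. May be absent.
- bin: Open green plastic bin, fixed to the bench, 236 x 226 mm outside (x, y), 45 mm high, walls and floor 4 mm. Origin at the centre of its underside, on the bench. Three or four heel blocks lie in it, in two rows.
- plate: Curing plate, fixed to the bench: aluminium plate 216 x 236 mm (x, y), its top 6 mm above the bench, with a dark rim 4 mm wide standing 8 mm above the plate; inside the rim 208 x 228 mm. Along its +x side runs a white lamp housing 35 mm deep, 34 mm high. Origin at the centre of the plate's underside, on the bench.
- timer_box: Grey timer box, fixed to the bench, 130 x 130 x 45 mm high, with a white dial face of radius 52 mm on top. Origin at the centre of its underside, below the dial's axis.
- timer (a joint): Angle of the timer dial (rad): 0 when its pointer points to the box's -x, growing clockwise seen from above, end stop at 3.3. Stays where it is left; takes about 0.05 N m.
- dial_grip (a point): On the dial's axis, 74 mm above the bench, at the height to grip its upright bar. The bar is 46 mm long, 14 mm thick, its top 82 mm and its foot 54 mm above the bench; x of this frame runs along the bar, away from the pointer end.
- dial_pointer (a point): Tip of the dial's white pointer, on the dial face 36 mm from the axis, in line with the bar.
- mark_tip (a point): Inner tip of the red mark on the dial face, 36 mm from the axis: here the pointer must come. It lies 1.1 to 2.5 rad clockwise of the box's -x direction.
- spool: Red thread spool standing on the bench, 52 mm wide, 90 mm high; leave alone. Origin under its centre.
- glue: Glue jar with yellow lid standing on the bench, 56 mm wide, 100 mm high; leave alone. Origin under its centre.
Things that resemble listed ones, but are neither listed nor needed, are in the scene too. Leave any blue or yellow look-alike of the heel_b alone.

How it is judged:
By the outcome, as a careful person would: the job done as asked, in the order asked, and still so for the second after the job is handed in, with the robot touching nothing.
Of heel_a, heel_b, heel_c, heel_d only 3 to 4 are there at a start; the rules pass over those that are not, and their reading is None.
At some moment in a run one of heel_a, heel_b, heel_c, heel_d may be knocked a few centimetres aside while the robot is not near it.
Once in a run the grip may slacken for a moment while it holds something.
It also fails if it takes over 210 s, if anything falls off the work surface, if the arm or the gripper's body presses on something with over 40 N, if the wrist force passes 120 N, or if a joint passes its speed limit or range.

## Working session

There is one attempt and no reset: what is moved stays moved. The work goes in short steps, Python scripts to look and compute and a shell command to move; the robot and the scene stay as the last step left them, time stands still between calls to the robot, and variables do not carry over. Pictures are saved under pics/ and viewed, at most 14 in all, crops included, and the job is handed in when it is done.

```bash
ls; mkdir -p pics; cat > h.py <<'E'
import numpy as np, cv2
from rig import *
def save(name,fn,crop=None,scale=1):
    c=capture(name); im=c["img"]
    if crop: r0,r1,c0,c1=crop; im=im[r0:r1,c0:c1]
    if scale!=1: im=cv2.resize(im,None,fx=scale,fy=scale,interpolation=cv2.INTER_CUBIC)
    cv2.imwrite("pics/"+fn,im[:,:,::-1]); return c
def c2w(c,st=None):
    if "cam_to_world" in c: return np.array(c["cam_to_world"])
    T=np.eye(4); T[:3,:3]=np.array(st["tcp_rot"]); T[:3,3]=st["position"]
    return T@np.array(c["tool_from_camera"])
def ray(c,p,st=None):
    f=192/np.tan(np.radians(c["vertical_fov"])/2)
    T=c2w(c,st); d=np.array([(p[1]-c["cx"])/f,-(p[0]-c["cy"])/f,-1.])
    return T[:3,3],T[:3,:3]@d
def onz(c,p,z,st=None):
    o,d=ray(c,p,st); return o+d*(z-o[2])/d[2]
def tri(rs):
    A=np.zeros((3,3));b=np.zeros(3)
    for o,d in rs:
        d=d/np.linalg.norm(d);P=np.eye(3)-np.outer(d,d);A+=P;b+=P@o
    x=np.linalg.solve(A,b); return x
E
python3 - <<'E'
from h import *
st=read_state();print({k:np.round(v,3).tolist() for k,v in st.items()})
for n in("scene","side","wrist"):
    c=save(n,n+"0.png");print(n,{k:(np.round(v,3).tolist()) for k,v in c.items() if k!="img"})
    for t in("heel_a","bin","plate","timer_box","spool","glue","dial_grip","dial_pointer","mark_tip"):
        print(t,[(round(r["p"],2),np.round(r["point"]).tolist()) for r in landmark_of(n,t)[:6]])
E
```

```text
pics
{'time_s': 0.0, 'joint_positions': [-85.056, 30.28, 82.158, -0.001, 67.689, -10.229], 'qvel': [-0.026, -0.157, 0.071, 0.06, -0.02, 0.058], 'tau': [0.002, -44.003, -17.66, 0.063, 0.058, -0.0], 'position': [0.164, -0.602, 0.241], 'tcp_rot': [[0.965, 0.262, -0.0], [0.262, -0.965, 0.002], [0.0, -0.002, -1.0]], 'force': [0.321, 0.545, -1.073], 'moment': [0.058, 0.073, 0.038], 'grasp_force': 0.0, 'opening': 1.002}
scene {'vertical_fov': 52.783, 'cx': 252.951, 'cy': 195.734, 'cam_to_world': [[-0.817, -0.429, 0.386, 0.911], [0.577, -0.59, 0.565, 0.647], [-0.015, 0.685, 0.729, 0.788], [0.0, 0.0, 0.0, 1.0]]}
heel_a [(0.94, [235.0, 313.0]), (0.91, [233.0, 406.0]), (0.86, [210.0, 367.0]), (0.8, [333.0, 386.0]), (0.66, [276.0, 297.0]), (0.66, [250.0, 283.0])]
bin [(0.66, [262.0, 304.0])]
plate [(0.91, [143.0, 188.0])]
timer_box [(0.67, [226.0, 194.0]), (0.35, [261.0, 306.0])]
spool [(0.69, [190.0, 136.0])]
glue [(0.95, [288.0, 197.0])]
dial_grip []
dial_pointer [(0.89, [211.0, 204.0]), (0.37, [252.0, 284.0])]
mark_tip []
side {'vertical_fov': 53.476, 'cx': 257.747, 'cy': 197.536, 'cam_to_world': [[-0.9, 0.248, -0.359, 0.091], [-0.437, -0.503, 0.746, 0.969], [0.004, 0.828, 0.56, 0.733], [0.0, 0.0, 0.0, 1.0]]}
heel_a [(0.96, [310.0, 302.0]), (0.87, [316.0, 181.0]), (0.82, [251.0, 208.0]), (0.74, [252.0, 251.0]), (0.56, [271.0, 311.0]), (0.52, [233.0, 225.0])]
bin [(0.61, [258.0, 229.0])]
plate [(0.74, [166.0, 291.0])]
timer_box [(0.8, [196.0, 224.0])]
spool [(0.8, [162.0, 235.0])]
glue [(0.92, [210.0, 176.0])]
dial_grip [(0.69, [179.0, 219.0]), (0.69, [164.0, 292.0])]
dial_pointer [(0.68, [188.0, 229.0])]
mark_tip [(0.51, [248.0, 207.0])]
wrist {'vertical_fov': 68.249, 'cx': 254.598, 'cy': 188.973, 'tool_from_camera': [[-0.001, 0.956, 0.292, 0.08], [1.0, 0.001, 0.002, -0.0], [0.001, 0.292, -0.956, -0.143], [0.0, 0.0, 0.0, 1.0]]}
heel_a []
bin []
plate []
timer_box []
spool []
glue []
dial_grip []
dial_pointer []
mark_tip []
```

View pics/scene0.png

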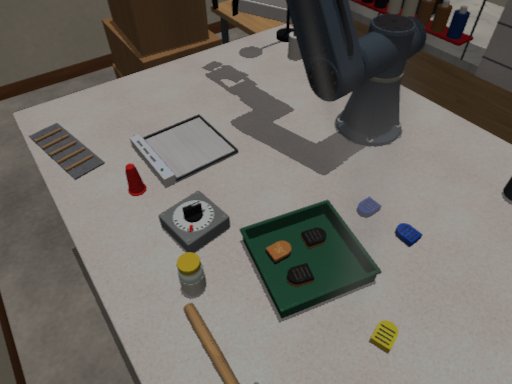

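View pics/side0.png

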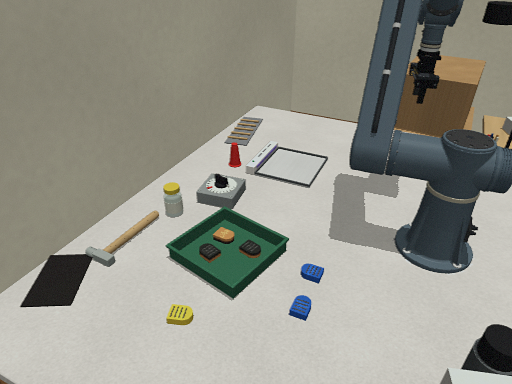

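```bash
cat >> h.py <<'E'
def go(x,y,z,yaw=None):
    "print the roll (rad) and then the shift (cm, axes after the roll) to bring the TCP to x,y,z, tool-x heading yaw deg"
    st=read_state(); p=np.array(st["position"]); R=np.array(st["tcp_rot"])
    psi=np.degrees(np.arctan2(R[1,0],R[0,0])); r=0
    if yaw is not None:
        r=(psi-yaw+180)%360-180; psi=psi-r
    a=np.radians(psi); X=np.array([np.cos(a),np.sin(a),0]);Y=np.array([np.sin(a),-np.cos(a),0])
    d=np.array([x,y,z])-p
    print("go: at",np.round(p,4),"roll %.3f"%np.radians(r),"t(cm) x %.2f y %.2f z %.2f"%(d@X*100,d@Y*100,-d[2]*100),"J6 %.0f"%st["joint_positions"][5])
E
python3 - <<'E'
from h import *
cs=capture("scene"); ls={t:landmark_of("scene",t) for t in("heel_a","bin","plate","timer_box","spool","glue","dial_pointer")}
cd=capture("side"); ld={t:landmark_of("side",t) for t in ls}
for t in ls:
    for a in ls[t][:8]:
        for b in ld[t][:8]:
            ra,rb=ray(cs,a["point"]),ray(cd,b["point"]); x=tri([ra,rb])
            da=ra[1]/np.linalg.norm(ra[1]);db=rb[1]/np.linalg.norm(rb[1])
            n=np.cross(da,db);gap=abs((ra[0]-rb[0])@n/np.linalg.norm(n))
            if gap<.012 and -.03<x[2]<.12: print(t,a["point"],b["point"],np.round(x,3),round(gap,4),round(a["p"],2),round(b["p"],2))
E
```

```text
heel_a [337.5, 385.5] [312.4, 181.9] [0.506 0.522 0.01 ] 0.0108 0.96 0.79
heel_a [234.8, 311.0] [250.3, 252.7] [0.456 0.239 0.002] 0.0065 0.82 0.7
heel_a [251.0, 282.4] [235.0, 223.6] [0.552 0.241 0.021] 0.0015 0.76 0.65
heel_a [209.5, 369.2] [272.1, 313.8] [0.271 0.259 0.007] 0.0098 0.74 0.84
heel_a [272.9, 298.5] [253.6, 210.5] [0.554 0.307 0.005] 0.0055 0.65 0.84
heel_a [231.4, 406.7] [307.0, 302.7] [0.256 0.373 0.008] 0.0037 0.58 0.61
bin [261.1, 301.9] [255.0, 228.5] [ 0.516  0.276 -0.013] 0.0009 0.76 0.64
plate [143.4, 187.5] [166.0, 292.1] [ 0.535 -0.265  0.004] 0.0083 0.84 0.87
spool [188.6, 136.4] [163.8, 234.1] [ 0.748 -0.18   0.002] 0.0029 0.67 0.72
glue [286.4, 197.5] [211.9, 174.9] [0.761 0.195 0.005] 0.0039 0.61 0.62
dial_pointer [209.4, 204.7] [188.1, 225.9] [0.649 0.048 0.05 ] 0.0106 0.63 0.75
```

```bash
python3 -c "
from h import *
go(.516,.256,.26,90)"
```

```text
go: at [ 0.1636 -0.6032  0.2416] roll -1.306 t(cm) x 85.92 y 35.24 z -1.84 J6 -10
```

```bash
python3 -m jog '[{"roll":-0.145},{"roll":-0.145},{"roll":-0.145},{"roll":-0.145},{"roll":-0.145},{"roll":-0.145},{"roll":-0.145},{"roll":-0.145}]' && python3 -m jog '[{"roll":-0.145},{"ty":4.4,"tx":2},{"ty":4.4,"tx":2},{"ty":4.4,"tx":2},{"ty":4.4,"tx":2},{"ty":4.4,"tx":2},{"ty":4.4,"tx":2},{"ty":4.4,"tx":2}]' && python3 -m jog '[{"ty":4.4,"tx":2},{"tx":4.9},{"tx":4.9},{"tx":4.9},{"tx":4.9},{"tx":4.9},{"tx":4.9},{"tx":4.9}]' && python3 -m jog '[{"tx":4.9},{"tx":4.9},{"tx":4.9},{"tx":4.9},{"tx":4.9},{"tx":4.9},{"tx":4.9},{"tz":-2}]'; python3 - <<'E'
from h import *
go(.516,.256,.26,90)
st=read_state(); c=save("wrist","w1.png")
for t in("heel_a","bin","timer_box","dial_pointer","mark_tip","glue"):
    for r in landmark_of("wrist",t)[:6]: print(t,round(r["p"],2),np.round(r["point"]),np.round(onz(c,r["point"],.013,st),3))
E
```

```text
go: at [ 0.1636 -0.6032  0.2416] roll -1.306 t(cm) x 85.92 y 35.24 z -1.84 J6 -10$[0]: bad value
```

View pics/w1.png

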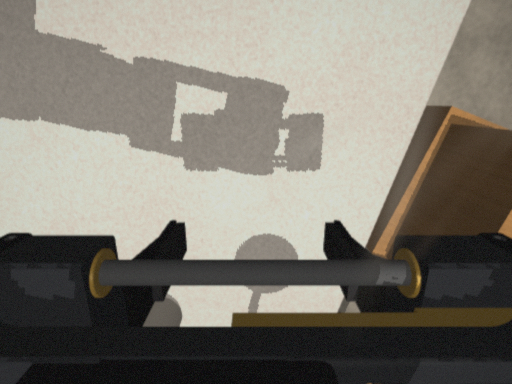

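```bash
python3 -m jog '[{"tx":0,"ty":0,"tz":0,"roll":-0.145,"jaw":1}]'; python3 -m jog '[{"roll":-0.145,"jaw":1}]';python3 -m jog '[{"tx":0,"ty":0,"tz":0,"roll":-0.145}]'
```

```text
time_s: 2.75
position: [0.1636, -0.6032, 0.2416]
tcp_rot: [[0.916, 0.402, 0.0], [0.402, -0.916, -0.0], [0.0, 0.0, -1.0]]
force: [-1.0, 0.7, -1.2]
opening: 1.003
grasp_force: 0.0$[0]: bad value
$[0]: bad value
```

```bash
python3 -m jog '[{"tx":0,"ty":0,"tz":0,"roll":-0.145,"jaw":1},{"tx":0,"ty":0,"tz":0,"roll":-0.145,"jaw":1},{"tx":0,"ty":0,"tz":0,"roll":-0.145,"jaw":1},{"tx":0,"ty":0,"tz":0,"roll":-0.145,"jaw":1},{"tx":0,"ty":0,"tz":0,"roll":-0.145,"jaw":1},{"tx":0,"ty":0,"tz":0,"roll":-0.145,"jaw":1},{"tx":0,"ty":0,"tz":0,"roll":-0.145,"jaw":1},{"tx":0,"ty":0,"tz":0,"roll":-0.145,"jaw":1}]' && python3 -m jog '[{"tx":2,"ty":4.4,"tz":0,"roll":0,"jaw":1},{"tx":2,"ty":4.4,"tz":0,"roll":0,"jaw":1},{"tx":2,"ty":4.4,"tz":0,"roll":0,"jaw":1},{"tx":2,"ty":4.4,"tz":0,"roll":0,"jaw":1},{"tx":2,"ty":4.4,"tz":0,"roll":0,"jaw":1},{"tx":2,"ty":4.4,"tz":0,"roll":0,"jaw":1},{"tx":2,"ty":4.4,"tz":0,"roll":0,"jaw":1},{"tx":2,"ty":4.4,"tz":0,"roll":0,"jaw":1}]' && python3 -m jog '[{"tx":4.9,"ty":0,"tz":0,"roll":0,"jaw":1},{"tx":4.9,"ty":0,"tz":0,"roll":0,"jaw":1},{"tx":4.9,"ty":0,"tz":0,"roll":0,"jaw":1},{"tx":4.9,"ty":0,"tz":0,"roll":0,"jaw":1},{"tx":4.9,"ty":0,"tz":0,"roll":0,"jaw":1},{"tx":4.9,"ty":0,"tz":0,"roll":0,"jaw":1},{"tx":4.9,"ty":0,"tz":0,"roll":0,"jaw":1},{"tx":4.9,"ty":0,"tz":0,"roll":0,"jaw":1}]' && python3 -m jog '[{"tx":4.9,"ty":0,"tz":0,"roll":0,"jaw":1},{"tx":4.9,"ty":0,"tz":0,"roll":0,"jaw":1},{"tx":4.9,"ty":0,"tz":0,"roll":0,"jaw":1},{"tx":4.9,"ty":0,"tz":0,"roll":0,"jaw":1},{"tx":4.9,"ty":0,"tz":0,"roll":0,"jaw":1},{"tx":2,"ty":0,"tz":-2,"roll":0,"jaw":1}]'; python3 - <<'E'
from h import *
go(.516,.256,.26,90)
st=read_state(); c=save("wrist","w2.png")
for t in("heel_a","bin","timer_box","dial_pointer","mark_tip","glue"):
    for r in landmark_of("wrist",t)[:6]: print(t,round(r["p"],2),np.round(r["point"]),np.round(onz(c,r["point"],.013,st),3))
E
```

```text
time_s: 3.55
position: [0.1636, -0.6032, 0.2415]
tcp_rot: [[-0.005, 1.0, 0.0], [1.0, 0.005, 0.0], [0.0, 0.0, -1.0]]
force: [-0.4, 0.1, -0.2]
opening: 1.001
grasp_force: 0.0
time_s: 4.35
position: [0.5175, -0.4425, 0.2417]
tcp_rot: [[0.001, 1.0, 0.0], [1.0, -0.001, -0.0], [-0.0, 0.0, -1.0]]
force: [-0.0, -0.5, -0.7]
opening: 0.998
grasp_force: 0.0
time_s: 5.15
position: [0.516, -0.0497, 0.2418]
tcp_rot: [[0.001, 1.0, 0.001], [1.0, -0.001, -0.0], [-0.0, 0.001, -1.0]]
force: [0.9, 0.9, -0.1]
opening: 1.001
grasp_force: 0.0
time_s: 5.75
position: [0.5141, 0.2171, 0.2596]
tcp_rot: [[-0.003, 1.0, -0.006], [1.0, 0.003, 0.0], [0.0, -0.005, -1.0]]
force: [-0.2, -1.6, -0.1]
opening: 1.006
grasp_force: 0.0
go: at [0.5141 0.2171 0.2596] roll 0.003 t(cm) x 3.89 y 0.19 z -0.04 J6 11
heel_a 0.96 [40. 56.] [0.266 0.372 0.013]
heel_a 0.69 [131.  84.] [0.281 0.26  0.013]
heel_a 0.62 [134. 211.] [0.453 0.257 0.013]
heel_a 0.58 [ 91. 293.] [0.562 0.313 0.013]
heel_a 0.58 [151. 285.] [0.554 0.234 0.013]
bin 0.63 [113. 251.] [0.508 0.285 0.013]
timer_box 0.28 [180. 426.] [0.755 0.194 0.013]
glue 0.77 [180. 426.] [0.756 0.193 0.013]
```

View pics/w2.png

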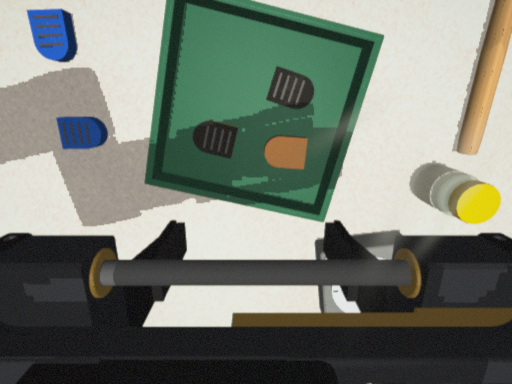

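```bash
cat >> h.py <<'E'
from scipy.optimize import minimize
_t=np.linspace(-np.pi/2,np.pi/2,15)
D=np.vstack([[[-.028,-.021],[-.028,.021]],np.c_[.007+.021*np.cos(_t),.021*np.sin(_t)]])
def proj(c,P,st=None):
    f=192/np.tan(np.radians(c["vertical_fov"])/2); T=np.linalg.inv(c2w(c,st))
    q=P@T[:3,:3].T+T[:3,3]; return np.c_[c["cx"]+f*q[:,0]/-q[:,2],c["cy"]+f*-q[:,1]/-q[:,2]]
def sil(c,st,x,y,z,yaw):
    a=np.radians(yaw);xy=D@np.array([[np.cos(a),np.sin(a)],[-np.sin(a),np.cos(a)]])+[x,y]
    P=np.vstack([np.c_[xy,np.full(len(xy),z+s)] for s in(-.009,.009)])
    m=np.zeros((384,512),np.uint8);h=cv2.convexHull(np.round(proj(c,P,st)*16).astype(np.int32))
    cv2.fillConvexPoly(m,h,255,cv2.LINE_AA,4);return m/255.
def fit(views,x0,zfix=None):
    "views: (capture,state,mask) ; returns x,y,z,yaw,iou"
    def cost(p):
        z=p[2] if zfix is None else zfix;s=0
        for c,st,m in views:
            q=sil(c,st,p[0],p[1],z,p[3]*1000);s+=np.minimum(q,m).sum()/max(np.maximum(q,m).sum(),1)
        return -s/len(views)
    best=None
    for yaw in range(0,360,45):
        sx=np.array([x0[0],x0[1],zfix or .013,yaw/1000]);S=np.vstack([sx]+[sx+d for d in np.diag([.006,.006,.006,.02])])
        r=minimize(cost,sx,method="Nelder-Mead",options=dict(initial_simplex=S,xatol=2e-4,fatol=1e-4,maxiter=150))
        if best is None or r.fun<best.fun: best=r
    p=best.x;return np.r_[p[:2],p[2] if zfix is None else zfix,(p[3]*1000)%360,-best.fun]
def near(name,c,st,xy,z=.013):
    "heel trace whose centroid on plane z is nearest xy"
    o=[]
    for r in trace(name,"heel_a"):
        m=np.array(r["pixels"]);v=np.argwhere(m)
        if len(v)>20: o.append((np.linalg.norm(onz(c,v.mean(0),z,st)[:2]-xy),m))
    o.sort(key=lambda t:t[0]); return o[0] if o else (9,None)
E
python3 - <<'E'
from h import *
st=read_state();V=[(n,capture(n)) for n in("wrist","scene","side")]
for xy in((.453,.257),(.562,.313),(.554,.234)):
    vs=[]
    for n,c in V:
        s=st if n=="wrist" else None; d,m=near(n,c,s,xy)
        if d<.025: vs.append((c,s,m))
        im=c["img"]; 
        if n=="wrist": print("rgb",im[m].mean(0).round())
    print(len(vs),np.round(fit(vs,xy),4), "wrist only z.013",np.round(fit(vs[:1],xy,.013),4))
c=V[0][1]
for p in((183,147),(220,325),(36,383)): print(np.round(onz(c,p,.045,st),4))
E
```

```text
rgb [45. 45. 41.]
3 [4.576000e-01 2.522000e-01 1.420000e-02 1.650428e+02 8.777000e-01] wrist only z.013 [4.571000e-01 2.529000e-01 1.300000e-02 1.651594e+02 9.083000e-01]
rgb [65. 65. 59.]
3 [5.602000e-01 3.130000e-01 1.240000e-02 3.404904e+02 8.413000e-01] wrist only z.013 [5.596000e-01 3.135000e-01 1.300000e-02 3.420628e+02 8.976000e-01]
rgb [162. 112.  66.]
3 [5.535000e-01 2.330000e-01 1.240000e-02 1.740452e+02 8.530000e-01] wrist only z.013 [5.523000e-01 2.347000e-01 1.300000e-02 1.744165e+02 8.666000e-01]
[0.3736 0.1918 0.045 ]
[0.6116 0.1383 0.045 ]
[0.662  0.3644 0.045 ]
```

```bash
python3 -m jog '[{"tx":0,"ty":0,"tz":0,"roll":-0.146,"jaw":0.68},{"tx":0,"ty":0,"tz":0,"roll":-0.146,"jaw":0.68},{"tx":0,"ty":0,"tz":0,"roll":-0.146,"jaw":0.68},{"tx":0,"ty":0,"tz":0,"roll":-0.146,"jaw":0.68},{"tx":0,"ty":0,"tz":0,"roll":-0.146,"jaw":0.68},{"tx":0,"ty":0,"tz":0,"roll":-0.146,"jaw":0.68},{"tx":0,"ty":0,"tz":0,"roll":-0.146,"jaw":0.68},{"tx":0,"ty":0,"tz":0,"roll":-0.146,"jaw":0.68}]' >/dev/null&& python3 -m jog '[{"tx":0,"ty":0,"tz":0,"roll":-0.146,"jaw":0.68},{"tx":0,"ty":0,"tz":0,"roll":-0.146,"jaw":0.68}]'; python3 - <<'E'
from h import *
go(.556,.233,.10,174)
E
```

```text
time_s: 7.7
position: [0.5164, 0.2136, 0.2616]
tcp_rot: [[-0.994, 0.105, 0.0], [0.105, 0.994, 0.0], [-0.0, 0.0, -1.0]]
force: [-0.5, 0.7, -0.2]
opening: 0.683
grasp_force: 0.0
go: at [0.5164 0.2136 0.2616] roll -0.001 t(cm) x -3.74 y 2.35 z 16.16 J6 -73
```

```bash
python3 -m jog '[{"tx":-3.7,"ty":2.4,"tz":0,"roll":0,"jaw":0.68},{"tx":0,"ty":0,"tz":4.5,"roll":0,"jaw":0.68},{"tx":0,"ty":0,"tz":4.5,"roll":0,"jaw":0.68},{"tx":0,"ty":0,"tz":4.5,"roll":0,"jaw":0.68},{"tx":0,"ty":0,"tz":1,"roll":0,"jaw":0.68},{"tx":0,"ty":0,"tz":0,"roll":0,"jaw":0.68}]'; python3 - <<'E'
from h import *
st=read_state();c=save("wrist","w3.png",(60,260,60,460),1.5)
d,m=near("wrist",c,st,(.553,.234)); p=fit([(c,st,m)],(.553,.234),.013);print(d,np.round(p,4))
a=np.radians(p[3]);go(p[0]-.003*np.cos(a),p[1]-.003*np.sin(a),.025,p[3])
E
```

```text
time_s: 8.3
position: [0.5548, 0.233, 0.1151]
tcp_rot: [[-0.994, 0.111, -0.004], [0.111, 0.994, -0.001], [0.004, -0.001, -1.0]]
force: [-0.8, -0.6, -0.2]
opening: 0.681
grasp_force: 0.0
0.002111378158352776 [5.528000e-01 2.337000e-01 1.300000e-02 1.757922e+02 9.398000e-01]
go: at [0.5573 0.2336 0.1183] roll -0.038 t(cm) x 0.15 y -0.02 z 9.33 J6 -71
```

View pics/w3.png

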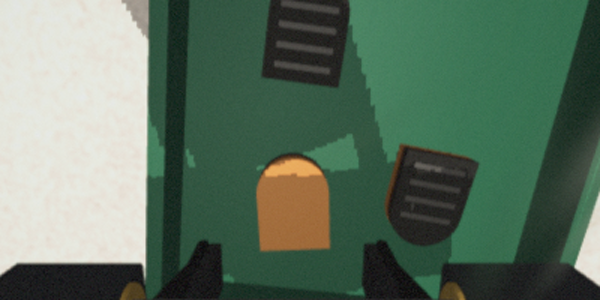

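```bash
python3 -m jog '[{"tx":0.15,"ty":0,"tz":4.5,"roll":-0.03,"jaw":0.68},{"tx":0,"ty":0,"tz":3.5,"roll":0,"jaw":0.68},{"tx":0,"ty":0,"tz":1.2,"roll":0,"jaw":0.68},{"tx":0,"ty":0,"tz":0,"roll":0,"jaw":0.3},{"tx":0,"ty":0,"tz":0,"roll":0,"jaw":0.3},{"tx":0,"ty":0,"tz":0,"roll":0,"jaw":0.3},{"tx":0,"ty":0,"tz":0,"roll":0,"jaw":0.3},{"tx":0,"ty":0,"tz":0,"roll":0,"jaw":0.3}]' && python3 -m jog '[{"tx":0,"ty":0,"tz":-1,"roll":0,"jaw":0.3},{"tx":0,"ty":0,"tz":-4,"roll":0,"jaw":0.3},{"tx":0,"ty":0,"tz":-5,"roll":0,"jaw":0.3},{"tx":0,"ty":0,"tz":-5,"roll":0,"jaw":0.3}]';python3 -c "
from h import *
go(.57,-.05,.2,175)"
```

```text
time_s: 9.2
position: [0.5559, 0.2337, 0.0266]
tcp_rot: [[-0.997, 0.082, 0.004], [0.082, 0.997, 0.001], [-0.004, 0.001, -1.0]]
force: [0.4, 0.2, 7.6]
opening: 0.475
grasp_force: 30.0
time_s: 9.6
position: [0.5535, 0.2332, 0.1762]
tcp_rot: [[-0.997, 0.082, -0.002], [0.082, 0.997, -0.0], [0.002, -0.0, -1.0]]
force: [1.1, 0.7, 0.5]
opening: 0.48
grasp_force: 30.0
go: at [0.5535 0.2332 0.1762] roll 0.005 t(cm) x -4.11 y -28.06 z -2.38 J6 -73
```

```bash
python3 -m jog '[{"tx":-1,"ty":-4,"tz":-2,"roll":0,"jaw":0.3},{"tx":-1,"ty":-4.9,"tz":-2,"roll":0,"jaw":0.3},{"tx":-1,"ty":-4.9,"tz":-2,"roll":0,"jaw":0.3},{"tx":-1,"ty":-4.9,"tz":-2,"roll":0,"jaw":0.3},{"tx":-1,"ty":-4.9,"tz":0,"roll":0,"jaw":0.3},{"tx":-1,"ty":-4.9,"tz":0,"roll":0,"jaw":0.3},{"tx":-1,"ty":-4.9,"tz":0,"roll":0,"jaw":0.3},{"tx":-1,"ty":-4.9,"tz":0,"roll":0,"jaw":0.3}]' >/dev/null && python3 -m jog '[{"tx":0,"ty":-4.9,"tz":0,"roll":0,"jaw":0.3},{"tx":0,"ty":-4.9,"tz":0,"roll":0,"jaw":0.3},{"tx":0,"ty":-1,"tz":0,"roll":0,"jaw":0.3},{"tx":0,"ty":0,"tz":0,"roll":0,"jaw":0.3}]'; python3 - <<'E'
from h import *
st=read_state();c=save("wrist","w4.png")
print(np.round(st["position"],3),st["opening"],[(np.round(r["point"]),r["p"]) for r in landmark_of("wrist","plate")])
for r in trace("wrist","plate")[:1]:
    m=np.array(r["pixels"]).astype(np.uint8);print(r["bbox"],m.sum())
    k=cv2.findContours(m,0,2)[0];k=max(k,key=len);print(cv2.approxPolyDP(k,8,True)[:,0].tolist())
E
```

```text
time_s: 10.8
position: [0.5919, -0.2538, 0.2504]
tcp_rot: [[-0.996, 0.085, -0.0], [0.085, 0.996, 0.0], [0.0, 0.0, -1.0]]
force: [-0.6, 0.5, -0.5]
opening: 0.476
grasp_force: 30.0
[ 0.592 -0.254  0.25 ] 0.4761650091105085 [(array([120., 251.]), 0.95)]
[144.2, 18.1, 200.3, 218.3] 33451
[[337, 18], [142, 42], [177, 234], [219, 221], [249, 187], [277, 195], [290, 221], [344, 218]]
```

View pics/w4.png

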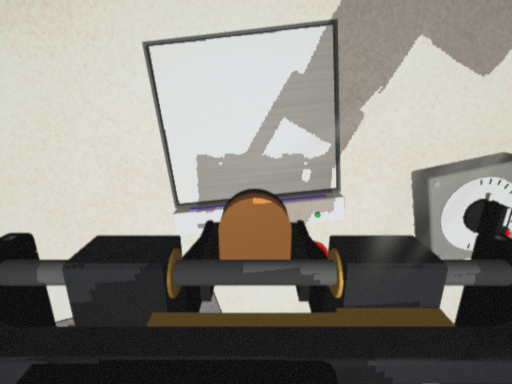

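```bash
python3 - <<'E'
from h import *
st=read_state();c=capture("wrist")
P=np.array([onz(c,p,.014,st)[:2] for p in((42,145),(20,337),(193,340),(208,177))]);print(P.round(4))
C=P.mean(0);e=(P[0]-P[1]+P[3]-P[2]);a=np.degrees(np.arctan2(e[1],e[0]));print("centre",C.round(4),"-y axis heading",a, [np.linalg.norm(P[i]-P[i-1]).round(4) for i in range(4)])
th=np.radians(a+90);X=np.array([np.cos(th),np.sin(th)]);Y=np.array([-X[1],X[0]])
for s in((.03,-.07),(.0,0),(0,.07)): print(s,(C+s[0]*X+s[1]*Y).round(4))
q=C+.03*X-.07*Y; go(q[0],q[1],.1,a+90+180)
E
```

```text
[[ 0.4316 -0.3688]
 [ 0.4267 -0.1375]
 [ 0.6434 -0.1325]
 [ 0.6468 -0.3648]]
centre [ 0.5371 -0.2509] -y axis heading -88.98220928840982 [np.float64(0.2152), np.float64(0.2314), np.float64(0.2167), np.float64(0.2323)]
(0.03, -0.07) [ 0.5683 -0.3204]
(0.0, 0) [ 0.5371 -0.2509]
(0, 0.07) [ 0.5359 -0.1809]
go: at [ 0.5926 -0.2496  0.2503] roll -0.098 t(cm) x 2.55 y -7.03 z 15.03 J6 -118
```

```bash
python3 -m jog '[{"tx":1.3,"ty":-4.5,"tz":0,"roll":0,"jaw":0.3},{"tx":0,"ty":-1.2,"tz":4.5,"roll":0,"jaw":0.3},{"tx":0,"ty":0,"tz":4.8,"roll":0,"jaw":0.3},{"tx":0,"ty":0,"tz":4.8,"roll":0,"jaw":0.3},{"tx":0,"ty":0,"tz":4.9,"roll":0,"jaw":0.3},{"tx":0,"ty":0,"tz":2.5,"roll":0,"jaw":0.3},{"tx":0,"ty":0,"tz":0,"roll":0,"jaw":0.3},{"tx":0,"ty":0,"tz":0,"roll":0,"jaw":0.3}]' ; python3 -c "
from h import *
go(.575,-.305,.0295)"
```

```text
time_s: 11.8
position: [0.5758, -0.3064, 0.0358]
tcp_rot: [[-0.997, 0.08, -0.0], [0.08, 0.997, 0.0], [0.0, 0.0, -1.0]]
force: [0.3, 0.4, 0.9]
opening: 0.478
grasp_force: 30.0
go: at [ 0.5758 -0.3064  0.0358] roll 0.000 t(cm) x 0.09 y 0.13 z 0.63 J6 -123
```

```bash
python3 -m jog '[{"tx":0,"ty":0,"tz":0.6,"roll":0,"jaw":0.3},{"tx":0,"ty":0,"tz":0,"roll":0,"jaw":0.62},{"tx":0,"ty":0,"tz":0,"roll":0,"jaw":0.62},{"tx":0,"ty":0,"tz":0,"roll":0,"jaw":0.62},{"tx":0,"ty":0,"tz":-2,"roll":0,"jaw":0.62},{"tx":0,"ty":0,"tz":-4.9,"roll":0,"jaw":0.65},{"tx":0,"ty":0,"tz":-4.9,"roll":0,"jaw":0.7},{"tx":0,"ty":0,"tz":-4,"roll":0,"jaw":0.7}]' && python3 -m jog '[{"tx":1,"ty":4.9,"tz":-2,"roll":0.085,"jaw":0.7},{"tx":1,"ty":4.9,"tz":-2,"roll":0.085,"jaw":0.7},{"tx":1,"ty":4.9,"tz":0,"roll":0,"jaw":0.7},{"tx":1,"ty":4.9,"tz":0,"roll":0,"jaw":0.7},{"tx":1,"ty":4.9,"tz":0,"roll":0,"jaw":0.7},{"tx":1,"ty":4.9,"tz":0,"roll":0,"jaw":0.7},{"tx":1,"ty":4.9,"tz":0,"roll":0,"jaw":0.7},{"tx":1,"ty":4.9,"tz":0,"roll":0,"jaw":0.7}]'; python3 - <<'E'
from h import *
go(.475,.248,.115,165)
E
```

```text
time_s: 12.6
position: [0.5755, -0.3081, 0.1904]
tcp_rot: [[-0.997, 0.082, 0.002], [0.082, 0.997, -0.002], [-0.002, -0.001, -1.0]]
force: [1.0, -0.2, 1.0]
opening: 0.687
grasp_force: 0.0
time_s: 13.4
position: [0.5829, 0.0864, 0.2251]
tcp_rot: [[-0.968, 0.25, 0.001], [0.25, 0.968, -0.0], [-0.001, 0.0, -1.0]]
force: [1.1, -0.5, -0.1]
opening: 0.702
grasp_force: 0.0
go: at [0.5829 0.0864 0.2251] roll 0.010 t(cm) x 14.61 y 12.82 z 11.01 J6 -78
```

```bash
python3 -m jog '[{"tx":3,"ty":3.2,"tz":0,"roll":0,"jaw":0.7},{"tx":4,"ty":3.2,"tz":0,"roll":0,"jaw":0.7},{"tx":4,"ty":3.2,"tz":2,"roll":0,"jaw":0.7},{"tx":3.6,"ty":3.2,"tz":3,"roll":0,"jaw":0.7},{"tx":0,"ty":0,"tz":3,"roll":0,"jaw":0.7},{"tx":0,"ty":0,"tz":3,"roll":0,"jaw":0.7},{"tx":0,"ty":0,"tz":0,"roll":0,"jaw":0.7}]' >/dev/null; cat > look.py <<'E'
import sys
from h import *
x,y,off=map(float,sys.argv[1:4])
st=read_state();c=capture("wrist")
d,m=near("wrist",c,st,(x,y)); p=fit([(c,st,m)],(x,y),.013);print("found at",round(d,4),np.round(p,4),"rgb",c["img"][m].mean(0).round())
a=np.radians(p[3]);go(p[0]+off*np.cos(a),p[1]+off*np.sin(a),.026,p[3] if len(sys.argv)<5 else float(sys.argv[4]))
E
python3 look.py .457 .2525 -.018
```

```text
found at 0.0019 [4.568000e-01 2.521000e-01 1.300000e-02 1.660138e+02 9.464000e-01] rgb [45. 45. 41.]
go: at [0.4805 0.2354 0.1201] roll -0.008 t(cm) x 0.90 y 1.05 z 9.41 J6 -61
```

```bash
python3 -m jog '[{"tx":0.9,"ty":1.05,"tz":4,"roll":-0.008,"jaw":0.7},{"tx":0,"ty":0,"tz":4,"roll":0,"jaw":0.7},{"tx":0,"ty":0,"tz":1.3,"roll":0,"jaw":0.7},{"tx":0,"ty":0,"tz":0,"roll":0,"jaw":0.3},{"tx":0,"ty":0,"tz":0,"roll":0,"jaw":0.3},{"tx":0,"ty":0,"tz":0,"roll":0,"jaw":0.3},{"tx":0,"ty":0,"tz":0,"roll":0,"jaw":0.3},{"tx":0,"ty":0,"tz":0,"roll":0,"jaw":0.3}]' && python3 -m jog '[{"tx":0,"ty":0,"tz":-1,"roll":0,"jaw":0.3},{"tx":0,"ty":0,"tz":-4,"roll":0,"jaw":0.3},{"tx":0,"ty":0,"tz":-3,"roll":0,"jaw":0.3},{"tx":0,"ty":0,"tz":0,"roll":0,"jaw":0.3}]';python3 - <<'E'
from h import *
st=read_state();c=save("wrist","w5.png")
n=np.array([-.9755,.2198]);print("n.p",np.array(st["position"][:2])@n)
E
```

```text
time_s: 15.0
position: [0.4758, 0.2481, 0.0287]
tcp_rot: [[-0.97, 0.241, 0.004], [0.241, 0.97, 0.001], [-0.004, 0.002, -1.0]]
force: [0.6, -0.5, 6.8]
opening: 0.478
grasp_force: 30.0
time_s: 15.4
position: [0.4768, 0.2488, 0.1112]
tcp_rot: [[-0.97, 0.241, 0.009], [0.241, 0.97, 0.003], [-0.008, 0.004, -1.0]]
force: [0.9, 0.9, -0.9]
opening: 0.476
grasp_force: 30.0
n.p -0.4104070285385151
```

View pics/w5.png

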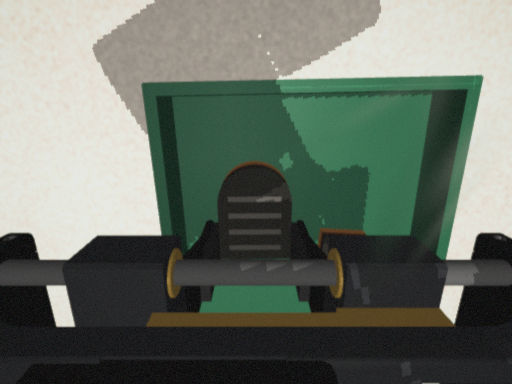

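```bash
python3 - <<'E'
from h import *
st=read_state();c=capture("wrist");R=np.array(st["tcp_rot"]);P=np.array(st["position"])
for p in((83,250),(95,250),(87,150),(78,475)): q=onz(c,p,.045,st); print(p,q.round(4),"tool",((q-P)@R).round(4))
E
```

```text
(83, 250) [0.3844 0.2682 0.045 ] tool [ 0.0935 -0.0029  0.0639]
(95, 250) [0.3919 0.2662 0.045 ] tool [ 0.0857 -0.003   0.0639]
(87, 150) [0.3702 0.2008 0.045 ] tool [ 0.091  -0.0717  0.0637]
(78, 475) [0.4186 0.4185 0.045 ] tool [0.0966 0.1512 0.0643]
```

```bash
python3 -m jog '[{"tx":3.4,"ty":0,"tz":0,"roll":-0.025,"jaw":0.3},{"tx":3.3,"ty":0,"tz":0,"roll":0,"jaw":0.3},{"tx":0,"ty":0,"tz":3.8,"roll":0,"jaw":0.3},{"tx":0,"ty":0,"tz":0.6,"roll":0,"jaw":0.3},{"tx":0,"ty":0,"tz":0.5,"roll":0,"jaw":0.3},{"tx":0,"ty":0,"tz":0.5,"roll":0,"jaw":0.3}]';python3 -m jog '[{"tx":0,"ty":0,"tz":0.5,"roll":0,"jaw":0.3},{"tx":0,"ty":0,"tz":0.4,"roll":0,"jaw":0.3},{"tx":0,"ty":0,"tz":0.4,"roll":0,"jaw":0.3}]'; python3 - <<'E'
from h import *
save("wrist","w6.png",(100,300,120,400),1.5)
E
```

```text
time_s: 16.1
position: [0.4084, 0.2628, 0.053]
tcp_rot: [[-0.976, 0.217, -0.002], [0.217, 0.976, -0.001], [0.002, -0.002, -1.0]]
force: [-0.9, -3.7, 16.2]
opening: 0.482
grasp_force: 30.0
time_s: 16.4
position: [0.4112, 0.2632, 0.0404]
tcp_rot: [[-0.976, 0.217, 0.004], [0.217, 0.976, 0.001], [-0.003, 0.001, -1.0]]
force: [3.1, -1.2, 12.4]
opening: 0.478
grasp_force: 30.0
```

View pics/w6.png

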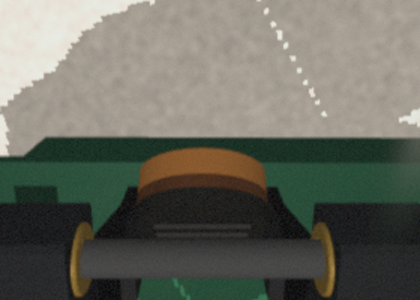

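```bash
python3 -m jog '[{"tx":0.2,"ty":0,"tz":0.3,"roll":0,"jaw":0.3},{"tx":0.3,"ty":0,"tz":0.1,"roll":0,"jaw":0.3},{"tx":0.3,"ty":0,"tz":0,"roll":0,"jaw":0.3},{"tx":0.2,"ty":0,"tz":0,"roll":0,"jaw":0.3},{"tx":0,"ty":0,"tz":0,"roll":0,"jaw":0.3}]'; python3 - <<'E'
from h import *
save("wrist","w7.png",(100,300,120,400),1.5)
E
```

```text
time_s: 16.95
position: [0.4098, 0.2653, 0.0374]
tcp_rot: [[-0.977, 0.214, 0.02], [0.214, 0.977, 0.003], [-0.019, 0.007, -1.0]]
force: [16.0, -13.7, 10.0]
opening: 0.477
grasp_force: 30.0
```

View pics/w7.png

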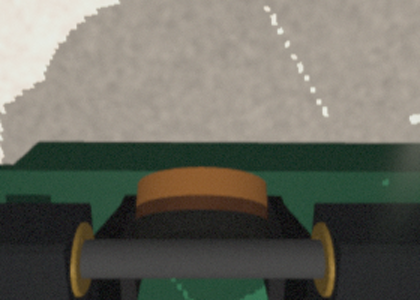

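```bash
python3 - <<'E'
from h import *
st=read_state();c=capture("wrist");R=np.array(st["tcp_rot"]);P=np.array(st["position"])
print(st["force"],st["moment"],st["tau"])
for p in((195,260),(210,260)): q=onz(c,p,.045,st); print(p,((q-P)@R).round(4))
import scipy.optimize
E
```

```text
[ 15.35680179 -14.1305382    9.90760837] [-2.0663034  -2.38332992  0.1850944 ] [  9.59759653 -31.93372965   2.58511372   2.52299532   2.6234626
   0.20817052]
(195, 260) [ 0.0364  0.0028 -0.0083]
(210, 260) [ 0.0282  0.0028 -0.0081]
```

```bash
for i in 1 2; do python3 -m jog '[{"tx":0.25,"ty":0,"tz":0,"roll":0,"jaw":0.3},{"tx":0.25,"ty":0,"tz":0,"roll":0,"jaw":0.3}]'; done; python3 - <<'E'
from h import *
c=save("wrist","w8.png",(100,300,120,400),1.5)
cv2.imwrite("pics/w8.png",np.vstack([cv2.imread("pics/w8.png"),cv2.resize(capture("side")["img"][190:290,150:360,::-1],(420,200))]))
E
```

```text
time_s: 17.25
position: [0.4092, 0.267, 0.038]
tcp_rot: [[-0.977, 0.213, 0.028], [0.213, 0.977, 0.005], [-0.027, 0.011, -1.0]]
force: [24.3, -18.3, 10.6]
opening: 0.479
grasp_force: 30.0
time_s: 17.45
position: [0.4081, 0.2689, 0.0386]
tcp_rot: [[-0.976, 0.213, 0.036], [0.213, 0.977, 0.007], [-0.033, 0.015, -0.999]]
force: [27.0, -18.5, 10.3]
opening: 0.478
grasp_force: 30.0
```

View pics/w8.png

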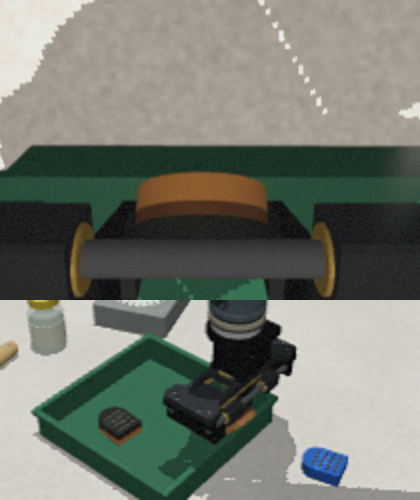

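```bash
python3 - <<'E'
from h import *
st=read_state();c=capture("wrist");T=np.linalg.inv(np.array(c["tool_from_camera"]));f=192/np.tan(np.radians(c["vertical_fov"])/2)
for th in range(40,100,10):
    a=np.radians(th);o=[]
    for s in(9,0,-9):   # tan, mid, black
        p=np.array([46*np.cos(a)+s*np.sin(a),0,13-46*np.sin(a)+s*np.cos(a)])/1000
        q=T[:3,:3]@p+T[:3,3];o.append(round(c["cy"]-f*q[1]/-q[2]))
    print(th,o)
print(st["force"],read_state()["joint_positions"])
E
```

```text
40 [187, 203, 220]
50 [200, 218, 238]
60 [216, 236, 256]
70 [234, 254, 274]
80 [252, 272, 291]
90 [271, 288, 304]
[ 25.91929974 -16.65055361  12.10741565] [ 20.46655808  40.15251999 111.30775376  -0.6318763   26.48215478
 -56.60684351]
```

```bash
python3 -m jog '[{"tx":-0.5,"ty":0,"tz":0,"roll":0,"jaw":0.3},{"tx":-0.3,"ty":0,"tz":0,"roll":0,"jaw":0.3},{"tx":0,"ty":0,"tz":0.4,"roll":0,"jaw":0.3},{"tx":0,"ty":0,"tz":0.4,"roll":0,"jaw":0.3},{"tx":0,"ty":0,"tz":0,"roll":0,"jaw":0.3}]'
```

```text
time_s: 18.1
position: [0.4085, 0.2682, 0.0303]
tcp_rot: [[-0.976, 0.217, 0.022], [0.217, 0.976, 0.007], [-0.02, 0.012, -1.0]]
force: [12.5, -3.6, 16.6]
opening: 0.481
grasp_force: 30.0
```

```bash
python3 -m jog '[{"tx":0.4,"ty":0,"tz":0,"roll":0,"jaw":0.3},{"tx":0.4,"ty":0,"tz":0,"roll":0,"jaw":0.3},{"tx":0.4,"ty":0,"tz":0,"roll":0,"jaw":0.3},{"tx":0,"ty":0,"tz":0,"roll":0,"jaw":0.3}]'; python3 - <<'E'
from h import *
st=read_state();im=capture("wrist")["img"].astype(int)
print([ (r,im[r,240:275].mean(0).round().astype(int).tolist()) for r in range(196,262,4)])
E
```

```text
time_s: 18.5
position: [0.4072, 0.2708, 0.0312]
tcp_rot: [[-0.976, 0.214, 0.042], [0.214, 0.977, 0.01], [-0.038, 0.019, -0.999]]
force: [29.9, -19.9, 13.8]
opening: 0.478
grasp_force: 30.0
[(196, [165, 157, 146]), (200, [166, 158, 147]), (204, [27, 49, 37]), (208, [26, 49, 37]), (212, [26, 49, 36]), (216, [27, 50, 37]), (220, [26, 49, 37]), (224, [28, 50, 38]), (228, [42, 79, 59]), (232, [45, 80, 59]), (236, [144, 94, 50]), (240, [145, 95, 50]), (244, [144, 95, 50]), (248, [144, 95, 50]), (252, [143, 93, 49]), (256, [77, 49, 33]), (260, [47, 45, 43])]
```

```bash
python3 -m jog '[{"tx":-0.5,"ty":0,"tz":0,"roll":0,"jaw":0.3},{"tx":-0.3,"ty":0,"tz":0.1,"roll":0,"jaw":0.3},{"tx":0,"ty":0,"tz":0,"roll":0,"jaw":0.55},{"tx":0,"ty":0,"tz":0,"roll":0,"jaw":0.6},{"tx":0,"ty":0,"tz":0,"roll":0,"jaw":0.62},{"tx":0,"ty":0,"tz":0,"roll":0,"jaw":0.62}]' && python3 -m jog '[{"tx":-2,"ty":0,"tz":0,"roll":0,"jaw":0.62},{"tx":-3,"ty":0,"tz":-0.5,"roll":0,"jaw":0.62},{"tx":-1,"ty":0,"tz":0,"roll":0,"jaw":0.3},{"tx":0,"ty":0,"tz":0,"roll":0,"jaw":0},{"tx":0,"ty":0,"tz":0,"roll":0,"jaw":0},{"tx":0,"ty":0,"tz":0,"roll":0,"jaw":0},{"tx":0,"ty":0,"tz":0,"roll":0,"jaw":0},{"tx":0,"ty":0,"tz":0,"roll":0,"jaw":0}]'; python3 - <<'E'
from h import *
c=save("wrist","w9.png")
E
```

```text
time_s: 19.15
position: [0.4042, 0.2678, 0.0278]
tcp_rot: [[-0.976, 0.218, 0.02], [0.218, 0.976, 0.005], [-0.018, 0.009, -1.0]]
force: [16.1, -9.8, 4.0]
opening: 0.61
grasp_force: 8.6
time_s: 19.95
position: [0.4507, 0.2538, 0.0315]
tcp_rot: [[-0.976, 0.216, -0.002], [0.216, 0.976, -0.0], [0.002, -0.001, -1.0]]
force: [0.2, 0.0, -0.8]
opening: 0.478
grasp_force: 29.9
```

View pics/w9.png

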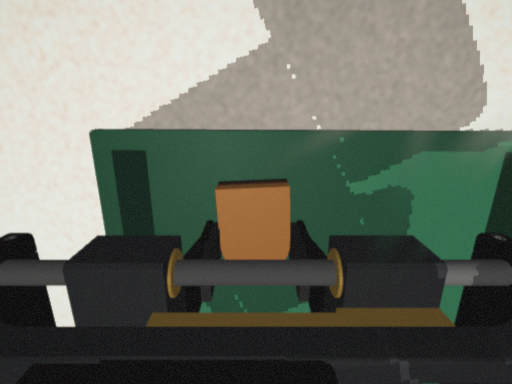

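```bash
python3 -m jog '[{"tx":0,"ty":0,"tz":0,"roll":0,"jaw":0.62},{"tx":0,"ty":0,"tz":0,"roll":0,"jaw":0.62},{"tx":0,"ty":0,"tz":0,"roll":0,"jaw":0.62},{"tx":0,"ty":0,"tz":0.5,"roll":0,"jaw":0.62},{"tx":0,"ty":0,"tz":0,"roll":0,"jaw":0.62}]'; python3 look.py .445 .255 -.002 
```

```text
time_s: 20.5
position: [0.4517, 0.2535, 0.0262]
tcp_rot: [[-0.976, 0.217, -0.001], [0.217, 0.976, -0.0], [0.001, -0.0, -1.0]]
force: [-0.6, -0.7, -0.5]
opening: 0.617
grasp_force: 0.0
found at 0.0072 [4.441000e-01 2.552000e-01 1.300000e-02 3.498666e+02 8.420000e-01] rgb [149. 101.  56.]
go: at [0.4518 0.2536 0.0265] roll 3.100 t(cm) x -0.98 y -0.03 z 0.05 J6 -61
```

```bash
python3 - <<'E'
from h import *
st=read_state();c=capture("wrist");im=c["img"].astype(int)
rows=[r for r in range(150,240) if im[r,240:270,0].mean()>im[r,240:270,2].mean()+60];print(rows[0],rows[-1])
q=onz(c,(rows[0],255),.022,st);print(((q-np.array(st["position"]))@np.array(st["tcp_rot"])).round(4))
E
```

```text
188 239
[0.0362 0.0003 0.0045]
```

```bash
python3 -m jog '[{"tx":1,"ty":0,"tz":0,"roll":0,"jaw":0.62},{"tx":0,"ty":0,"tz":0,"roll":0,"jaw":0.3},{"tx":0,"ty":0,"tz":0,"roll":0,"jaw":0.3},{"tx":0,"ty":0,"tz":0,"roll":0,"jaw":0.3},{"tx":0,"ty":0,"tz":0,"roll":0,"jaw":0.3},{"tx":0,"ty":0,"tz":-2,"roll":0,"jaw":0.3},{"tx":0,"ty":0,"tz":-4,"roll":0,"jaw":0.3},{"tx":0,"ty":0,"tz":-4.5,"roll":0,"jaw":0.3}]' && python3 -m jog '[{"tx":0,"ty":0,"tz":-4.5,"roll":0,"jaw":0.3},{"tx":0,"ty":0,"tz":-3,"roll":0,"jaw":0.3}]' ; python3 -c "
from h import *
go(.575,-.205,.20,172)"
```

```text
time_s: 21.45
position: [0.4412, 0.2554, 0.1317]
tcp_rot: [[-0.976, 0.217, -0.004], [0.217, 0.976, -0.001], [0.003, -0.002, -1.0]]
force: [1.5, 0.8, -0.2]
opening: 0.486
grasp_force: 29.8
time_s: 21.65
position: [0.4431, 0.2561, 0.2098]
tcp_rot: [[-0.976, 0.217, 0.004], [0.217, 0.976, 0.001], [-0.003, 0.002, -1.0]]
force: [0.3, 0.5, -1.2]
opening: 0.482
grasp_force: 29.8
go: at [0.4431 0.2561 0.2098] roll -0.079 t(cm) x -19.48 y -43.82 z 0.98 J6 -60
```

```bash
python3 -m jog '[{"tx":0,"ty":0,"tz":0,"roll":-0.079,"jaw":0.3},{"tx":-1.95,"ty":-4.4,"tz":0,"roll":0,"jaw":0.3},{"tx":-1.95,"ty":-4.4,"tz":0,"roll":0,"jaw":0.3},{"tx":-1.95,"ty":-4.4,"tz":0,"roll":0,"jaw":0.3},{"tx":-1.95,"ty":-4.4,"tz":0,"roll":0,"jaw":0.3},{"tx":-1.95,"ty":-4.4,"tz":0,"roll":0,"jaw":0.3},{"tx":-1.95,"ty":-4.4,"tz":0,"roll":0,"jaw":0.3},{"tx":-1.95,"ty":-4.4,"tz":0,"roll":0,"jaw":0.3}]' >/dev/null && python3 -m jog '[{"tx":-1.95,"ty":-4.4,"tz":0,"roll":0,"jaw":0.3},{"tx":-1.95,"ty":-4.4,"tz":0,"roll":0,"jaw":0.3},{"tx":-1.95,"ty":-4.2,"tz":0,"roll":0,"jaw":0.3},{"tx":0,"ty":0,"tz":4.8,"roll":0,"jaw":0.3},{"tx":0,"ty":0,"tz":4.8,"roll":0,"jaw":0.3},{"tx":0,"ty":0,"tz":4.8,"roll":0,"jaw":0.3},{"tx":0,"ty":0,"tz":0,"roll":0,"jaw":0.3}]' ; python3 -c "
from h import *
go(.575,-.205,.03)"
```

```text
time_s: 23.15
position: [0.5685, -0.2023, 0.0548]
tcp_rot: [[-0.99, 0.14, -0.016], [0.14, 0.99, 0.009], [0.017, 0.007, -1.0]]
force: [-1.6, 0.2, -0.9]
opening: 0.482
grasp_force: 29.8
go: at [ 0.5685 -0.2023  0.0548] roll 0.000 t(cm) x -0.68 y -0.18 z 2.48 J6 -112
```

```bash
python3 -m jog '[{"tx":-0.6,"ty":0,"tz":1.5,"roll":0,"jaw":0.3},{"tx":0,"ty":0,"tz":0.6,"roll":0,"jaw":0.3},{"tx":0,"ty":0,"tz":0.3,"roll":0,"jaw":0.3},{"tx":0,"ty":0,"tz":0,"roll":0,"jaw":0.3}]' &&  python3 -m jog '[{"tx":0,"ty":0,"tz":0,"roll":0,"jaw":0.62},{"tx":0,"ty":0,"tz":0,"roll":0,"jaw":0.62},{"tx":0,"ty":0,"tz":0,"roll":0,"jaw":0.62},{"tx":0,"ty":0,"tz":-2,"roll":0,"jaw":0.62},{"tx":0,"ty":0,"tz":-4.8,"roll":0,"jaw":0.65},{"tx":0,"ty":0,"tz":-4.8,"roll":0,"jaw":0.7},{"tx":0,"ty":0,"tz":-4,"roll":0,"jaw":0.7},{"tx":0,"ty":0,"tz":0,"roll":0,"jaw":0.7}]'; python3 - <<'E'
from h import *
st=read_state();c=save("wrist","w10.png",(0,260,100,400),1.0)
cv2.imwrite("pics/w10.png",np.hstack([cv2.imread("pics/w10.png"),capture("scene")["img"][100:360,110:410,::-1]]))
go(.545,.318,.225,162)
for xy in((.572,-.305),(.577,-.205)):
    d,m=near("wrist",c,st,xy,.015); print(d,fit([(c,st,m)],xy,.015).round(4))
d=capture("side")
for r in landmark_of("side","heel_a"): print(round(r["p"],2),onz(d,r["point"],.013).round(3))
E
```

```text
time_s: 23.55
position: [0.5812, -0.2063, 0.0407]
tcp_rot: [[-0.99, 0.139, 0.003], [0.139, 0.99, -0.002], [-0.003, -0.001, -1.0]]
force: [-0.1, -0.1, -0.6]
opening: 0.479
grasp_force: 29.8
time_s: 24.35
position: [0.5839, -0.2079, 0.2018]
tcp_rot: [[-0.99, 0.139, 0.012], [0.139, 0.99, -0.007], [-0.013, -0.005, -1.0]]
force: [-0.1, -0.2, -1.0]
opening: 0.691
grasp_force: 0.0
go: at [ 0.5805 -0.2061  0.1962] roll 0.174 t(cm) x 19.58 y 48.74 z -2.88 J6 -112
0.004082559214543697 [ 5.732000e-01 -3.072000e-01  1.500000e-02  1.743386e+02  9.438000e-01]
0.004102311083170715 [ 5.835000e-01 -2.064000e-01  1.500000e-02  3.530194e+02  9.255000e-01]
0.82 [0.254 0.384 0.013]
0.72 [ 0.58  -0.191  0.013]
0.67 [0.556 0.311 0.013]
0.63 [0.273 0.248 0.013]
0.6 [0.5   0.521 0.013]
0.43 [ 0.602 -0.349  0.013]
0.33 [ 0.738 -0.048  0.013]
```

View pics/w10.png

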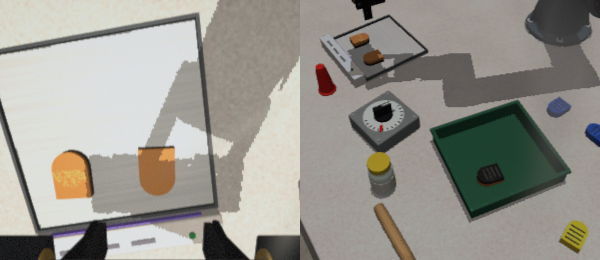

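```bash
python3 - <<'E'
from h import *
V=[]
for n in("scene","side"):
    c=capture(n);h=cv2.cvtColor(c["img"],cv2.COLOR_RGB2HSV);m=((h[...,0]>60)&(h[...,0]<95)&(h[...,1]>90)).astype(np.uint8)
    k=max(cv2.findContours(m,0,2)[0],key=cv2.contourArea);m=np.zeros((384,512),np.uint8);cv2.fillPoly(m,[cv2.convexHull(k)],255);V.append((c,m/255.))
B=np.array([[x,y,z] for x in(-.118,.118) for y in(-.113,.113) for z in(0,.045)])
def cost(p,V=V):
    a=p[2]*10;R=np.array([[np.cos(a),np.sin(a),0],[-np.sin(a),np.cos(a),0],[0,0,1]]);s=0
    for c,m in V:
        q=np.zeros((384,512),np.uint8);cv2.fillConvexPoly(q,cv2.convexHull(np.round(proj(c,B@R+[p[0],p[1],0])*16).astype(np.int32)),255,cv2.LINE_AA,4);q=q/255.
        s+=np.minimum(q,m).sum()/np.maximum(q,m).sum()
    return -s/len(V)
for W in(V,V[:1],V[1:]):
    p0=np.array([.518,.278,-.0222]);S=np.vstack([p0]+[p0+d for d in np.diag([.01,.01,.01])])
    r=minimize(cost,p0,args=(W,),method="Nelder-Mead",options=dict(initial_simplex=S,xatol=1e-4,fatol=1e-5))
    a=r.x[2]*10;n=np.array([np.cos(a),np.sin(a)]);print(r.x[:2].round(4),np.degrees(a).round(2),r.fun,"+x outer n.p",(n@r.x[:2]+.118).round(4),"-x",(n@r.x[:2]-.118).round(4))
E
```

```text
[0.5138 0.2797] -12.74 -0.9097686831611583 +x outer n.p 0.5574 -x 0.3214
[0.511  0.2797] -12.46 -0.8391272341258368 +x outer n.p 0.5566 -x 0.3206
[0.5143 0.2797] -12.66 -0.9854097440050139 +x outer n.p 0.5585 -x 0.3225
```

```bash
python3 -m jog '[{"tx":0,"ty":0,"tz":-1,"roll":0.087,"jaw":0.7},{"tx":0,"ty":0,"tz":-1.5,"roll":0.087,"jaw":0.7},{"tx":1.95,"ty":4.5,"tz":0,"roll":0,"jaw":0.7},{"tx":1.95,"ty":4.5,"tz":0,"roll":0,"jaw":0.7},{"tx":1.95,"ty":4.5,"tz":0,"roll":0,"jaw":0.7},{"tx":1.95,"ty":4.5,"tz":0,"roll":0,"jaw":0.7},{"tx":1.95,"ty":4.5,"tz":0,"roll":0,"jaw":0.7},{"tx":1.95,"ty":4.5,"tz":0,"roll":0,"jaw":0.7}]' >/dev/null && python3 -m jog '[{"tx":1.95,"ty":4.5,"tz":0,"roll":0,"jaw":0.7},{"tx":1.95,"ty":4.5,"tz":0,"roll":0,"jaw":0.7},{"tx":1.95,"ty":4.5,"tz":0,"roll":0,"jaw":0.7},{"tx":1.95,"ty":4.5,"tz":0,"roll":0,"jaw":0.7},{"tx":0,"ty":3.7,"tz":3,"roll":0,"jaw":0.7},{"tx":0,"ty":0,"tz":4,"roll":0,"jaw":0.7},{"tx":0,"ty":0,"tz":3,"roll":0,"jaw":0.7},{"tx":0,"ty":0,"tz":0,"roll":0,"jaw":0.7}]'; python3 look.py .56 .312 -.018 161
```

```text
time_s: 26.35
position: [0.541, 0.3165, 0.1142]
tcp_rot: [[-0.951, 0.308, -0.011], [0.308, 0.951, -0.004], [0.009, -0.008, -1.0]]
force: [0.2, -1.3, -0.6]
opening: 0.703
grasp_force: 0.0
found at 0.0033 [5.596000e-01 3.133000e-01 1.300000e-02 3.426738e+02 9.556000e-01] rgb [44. 43. 39.]
go: at [0.5448 0.3173 0.119 ] roll 0.018 t(cm) x 0.26 y 0.05 z 9.30 J6 -52
```

```bash
python3 -m jog '[{"tx":0.2,"ty":0,"tz":4,"roll":-0.01,"jaw":0.7},{"tx":0,"ty":0,"tz":4,"roll":0,"jaw":0.7},{"tx":0,"ty":0,"tz":1.3,"roll":0,"jaw":0.7},{"tx":0,"ty":0,"tz":0,"roll":0,"jaw":0.3},{"tx":0,"ty":0,"tz":0,"roll":0,"jaw":0.3},{"tx":0,"ty":0,"tz":0,"roll":0,"jaw":0.3},{"tx":0,"ty":0,"tz":0,"roll":0,"jaw":0.3},{"tx":0,"ty":0,"tz":0,"roll":0,"jaw":0.3}]' && python3 -m jog '[{"tx":0,"ty":0,"tz":-1,"roll":0,"jaw":0.3},{"tx":0,"ty":0,"tz":-4,"roll":0,"jaw":0.3},{"tx":0,"ty":0,"tz":-3,"roll":0,"jaw":0.3},{"tx":0,"ty":0,"tz":0,"roll":-0.08,"jaw":0.3},{"tx":0,"ty":0,"tz":0,"roll":0,"jaw":0.3}]';python3 - <<'E'
from h import *
n=np.array([np.cos(np.radians(-12.7)),np.sin(np.radians(-12.7))]);p=np.array(read_state()["position"][:2]);q=p+n*(.534-p@n);print(p@n);go(q[0],q[1],.067,167.3)
E
```

```text
time_s: 27.25
position: [0.5448, 0.3187, 0.0292]
tcp_rot: [[-0.954, 0.299, 0.004], [0.299, 0.954, 0.001], [-0.004, 0.003, -1.0]]
force: [-0.3, -0.9, 6.4]
opening: 0.477
grasp_force: 30.0
time_s: 27.75
position: [0.5436, 0.3184, 0.1088]
tcp_rot: [[-0.975, 0.222, 0.003], [0.222, 0.975, 0.001], [-0.002, 0.002, -1.0]]
force: [-0.7, -0.4, -0.4]
opening: 0.476
grasp_force: 30.0
0.4602986797301143
go: at [0.5436 0.3184 0.1088] roll -0.002 t(cm) x -7.37 y -0.00 z 4.18 J6 -57
```

```bash
python3 -m jog '[{"tx":-3.7,"ty":0,"tz":0,"roll":0,"jaw":0.3},{"tx":-3.7,"ty":0,"tz":0,"roll":0,"jaw":0.3},{"tx":0,"ty":0,"tz":3.8,"roll":0,"jaw":0.3},{"tx":0,"ty":0,"tz":0.6,"roll":0,"jaw":0.3},{"tx":0,"ty":0,"tz":0.5,"roll":0,"jaw":0.3},{"tx":0,"ty":0,"tz":0.5,"roll":0,"jaw":0.3}]';python3 -m jog '[{"tx":0,"ty":0,"tz":0.5,"roll":0,"jaw":0.3},{"tx":0,"ty":0,"tz":0.5,"roll":0,"jaw":0.3},{"tx":0,"ty":0,"tz":0.5,"roll":0,"jaw":0.3},{"tx":0,"ty":0,"tz":0.4,"roll":0,"jaw":0.3},{"tx":0,"ty":0,"tz":0.3,"roll":0,"jaw":0.3},{"tx":0,"ty":0,"tz":0,"roll":0,"jaw":0.3}]'
```

```text
time_s: 28.35
position: [0.6175, 0.3017, 0.0563]
tcp_rot: [[-0.975, 0.223, 0.005], [0.223, 0.975, 0.0], [-0.005, 0.001, -1.0]]
force: [-1.8, -1.8, 17.8]
opening: 0.474
grasp_force: 30.0
time_s: 28.95
position: [0.6134, 0.3027, 0.0325]
tcp_rot: [[-0.975, 0.223, -0.003], [0.223, 0.975, 0.001], [0.003, -0.0, -1.0]]
force: [-4.7, 1.8, 10.7]
opening: 0.481
grasp_force: 30.0
```

Now push toward the wall, as before, then ease, release and back off (without re-closing).

```bash
python3 -m jog '[{"tx":-0.4,"ty":0,"tz":0,"roll":0,"jaw":0.3},{"tx":-0.4,"ty":0,"tz":0,"roll":0,"jaw":0.3},{"tx":-0.4,"ty":0,"tz":0,"roll":0,"jaw":0.3},{"tx":-0.4,"ty":0,"tz":0,"roll":0,"jaw":0.3},{"tx":0,"ty":0,"tz":0,"roll":0,"jaw":0.3}]'; python3 -m jog '[{"tx":0.4,"ty":0,"tz":0,"roll":0,"jaw":0.3},{"tx":0.2,"ty":0,"tz":0.1,"roll":0,"jaw":0.3},{"tx":0,"ty":0,"tz":0,"roll":0,"jaw":0.55},{"tx":0,"ty":0,"tz":0,"roll":0,"jaw":0.6},{"tx":0,"ty":0,"tz":0,"roll":0,"jaw":0.62},{"tx":0,"ty":0,"tz":0,"roll":0,"jaw":0.62}]' && python3 -m jog '[{"tx":2,"ty":0,"tz":0,"roll":0,"jaw":0.62},{"tx":3,"ty":0,"tz":0,"roll":0,"jaw":0.62},{"tx":1,"ty":0,"tz":-2,"roll":0,"jaw":0.62},{"tx":0,"ty":0,"tz":-4,"roll":0,"jaw":0.62},{"tx":0,"ty":0,"tz":-3,"roll":0,"jaw":0.62},{"tx":-2,"ty":0,"tz":0,"roll":0,"jaw":0.62},{"tx":-3,"ty":0,"tz":0,"roll":0,"jaw":0.62},{"tx":0,"ty":0,"tz":0,"roll":0,"jaw":0.62}]'; python3 look.py .60 .305 -.002 167
```

```text
time_s: 29.45
position: [0.6177, 0.3015, 0.0293]
tcp_rot: [[-0.974, 0.223, -0.027], [0.223, 0.975, 0.001], [0.026, -0.005, -1.0]]
force: [-19.7, 9.9, 11.3]
opening: 0.482
grasp_force: 30.0
time_s: 30.05
position: [0.6221, 0.2983, 0.0286]
tcp_rot: [[-0.975, 0.222, -0.007], [0.222, 0.975, -0.002], [0.007, -0.004, -1.0]]
force: [-5.7, -2.3, 1.3]
opening: 0.613
grasp_force: 2.7
time_s: 30.85
position: [0.621, 0.3005, 0.121]
tcp_rot: [[-0.974, 0.225, 0.008], [0.225, 0.974, 0.001], [-0.008, 0.003, -1.0]]
force: [0.1, 0.6, 0.6]
opening: 0.62
grasp_force: 0.0
found at 0.0229 [5.758000e-01 3.113000e-01 1.300000e-02 1.662138e+02 9.392000e-01] rgb [206. 151.  86.]
go: at [0.6163 0.301  0.1195] roll 0.001 t(cm) x 3.98 y 0.09 z 9.35 J6 -60
```

```bash
python3 -m jog '[{"tx":4,"ty":0.1,"tz":2,"roll":0,"jaw":0.65},{"tx":0,"ty":0,"tz":4,"roll":0,"jaw":0.65},{"tx":0,"ty":0,"tz":3.3,"roll":0,"jaw":0.65},{"tx":0,"ty":0,"tz":0,"roll":0,"jaw":0.3},{"tx":0,"ty":0,"tz":0,"roll":0,"jaw":0.3},{"tx":0,"ty":0,"tz":0,"roll":0,"jaw":0.3},{"tx":0,"ty":0,"tz":0,"roll":0,"jaw":0.3},{"tx":0,"ty":0,"tz":0,"roll":0,"jaw":0.3}]' && python3 -m jog '[{"tx":0,"ty":0,"tz":-1,"roll":0,"jaw":0.3},{"tx":0,"ty":0,"tz":-4,"roll":0,"jaw":0.3},{"tx":0,"ty":0,"tz":-4.8,"roll":0,"jaw":0.3},{"tx":0,"ty":0,"tz":-4.8,"roll":0,"jaw":0.3},{"tx":0,"ty":0,"tz":-3,"roll":-0.1,"jaw":0.3},{"tx":0,"ty":0,"tz":0,"roll":0,"jaw":0.3}]'; python3 -c "
from h import *
go(.48,-.25,.20)"
```

```text
time_s: 31.75
position: [0.5763, 0.3115, 0.027]
tcp_rot: [[-0.975, 0.222, -0.0], [0.222, 0.975, -0.0], [0.0, -0.0, -1.0]]
force: [0.2, 0.2, -1.4]
opening: 0.48
grasp_force: 30.0
time_s: 32.35
position: [0.5798, 0.3128, 0.2099]
tcp_rot: [[-0.992, 0.122, 0.012], [0.122, 0.992, 0.004], [-0.012, 0.006, -1.0]]
force: [1.3, -0.5, 0.3]
opening: 0.479
grasp_force: 30.0
go: at [0.5798 0.3128 0.2099] roll 0.000 t(cm) x 3.02 y -57.07 z 0.99 J6 -64
```

```bash
python3 -m jog '[{"tx":0.2,"ty":-4.7,"tz":0,"roll":0,"jaw":0.3},{"tx":0.2,"ty":-4.7,"tz":0,"roll":0,"jaw":0.3},{"tx":0.2,"ty":-4.7,"tz":0,"roll":0,"jaw":0.3},{"tx":0.2,"ty":-4.7,"tz":0,"roll":0,"jaw":0.3},{"tx":0.2,"ty":-4.7,"tz":0,"roll":0,"jaw":0.3},{"tx":0.2,"ty":-4.7,"tz":0,"roll":0,"jaw":0.3},{"tx":0.2,"ty":-4.7,"tz":0,"roll":0,"jaw":0.3},{"tx":0.3,"ty":-4.7,"tz":0,"roll":0,"jaw":0.3}]' >/dev/null && python3 -m jog '[{"tx":0.3,"ty":-4.9,"tz":0,"roll":0,"jaw":0.3},{"tx":0.3,"ty":-4.9,"tz":0,"roll":0,"jaw":0.3},{"tx":0.3,"ty":-4.9,"tz":0,"roll":0,"jaw":0.3},{"tx":0.3,"ty":-4.7,"tz":0,"roll":0,"jaw":0.3},{"tx":0,"ty":0,"tz":4.8,"roll":0,"jaw":0.3},{"tx":0,"ty":0,"tz":4.8,"roll":0,"jaw":0.3},{"tx":0,"ty":0,"tz":4.4,"roll":0,"jaw":0.3},{"tx":0,"ty":0,"tz":0,"roll":0,"jaw":0.3}]' ; python3 - <<'E'
from h import *
go(.48,-.25,.0295)
c=capture("side")
for r in landmark_of("side","heel_a"): print(round(r["p"],2),onz(c,r["point"],.015).round(3))
E
```

```text
time_s: 33.95
position: [0.4726, -0.2472, 0.0563]
tcp_rot: [[-0.992, 0.125, -0.013], [0.125, 0.992, 0.01], [0.014, 0.009, -1.0]]
force: [-0.7, 0.2, -1.1]
opening: 0.475
grasp_force: 30.0
go: at [ 0.4726 -0.2472  0.0563] roll 0.000 t(cm) x -0.77 y -0.18 z 2.68 J6 -122
0.76 [0.505 0.518 0.015]
0.6 [0.276 0.259 0.015]
0.57 [0.257 0.38  0.015]
0.47 [ 0.594 -0.338  0.015]
0.42 [ 0.607 -0.223  0.015]
0.38 [ 0.494 -0.281  0.015]
```

```bash
python3 -m jog '[{"tx":-0.4,"ty":0,"tz":1.5,"roll":0,"jaw":0.3},{"tx":0,"ty":0,"tz":0.5,"roll":0,"jaw":0.3},{"tx":0,"ty":0,"tz":0,"roll":0,"jaw":0.3},{"tx":0,"ty":0,"tz":0,"roll":0,"jaw":0.3}]'; python3 -c "
from h import *
go(.48,-.25,.0295)"
```

```text
time_s: 34.45
position: [0.4818, -0.2512, 0.0438]
tcp_rot: [[-0.992, 0.123, 0.001], [0.123, 0.992, -0.001], [-0.002, -0.001, -1.0]]
force: [-0.1, -0.7, 0.1]
opening: 0.479
grasp_force: 30.0
go: at [ 0.4818 -0.2512  0.0438] roll 0.000 t(cm) x 0.20 y 0.10 z 1.43 J6 -122
```

```bash
python3 -m jog '[{"tx":0,"ty":0,"tz":0.9,"roll":0,"jaw":0.3},{"tx":0,"ty":0,"tz":0.5,"roll":0,"jaw":0.3},{"tx":0,"ty":0,"tz":0,"roll":0,"jaw":0.3}]' &&  python3 -m jog '[{"tx":0,"ty":0,"tz":0,"roll":0,"jaw":0.62},{"tx":0,"ty":0,"tz":0,"roll":0,"jaw":0.62},{"tx":0,"ty":0,"tz":0,"roll":0,"jaw":0.62},{"tx":0,"ty":0,"tz":-2,"roll":0,"jaw":0.62},{"tx":-2,"ty":0,"tz":-4.8,"roll":0,"jaw":0.65},{"tx":-2,"ty":0,"tz":-4.8,"roll":0,"jaw":0.7},{"tx":-4,"ty":0,"tz":-4,"roll":0,"jaw":0.7},{"tx":-2,"ty":0,"tz":-4,"roll":0,"jaw":0.7}]'; python3 -m jog '[{"tx":0,"ty":0,"tz":0,"roll":0,"jaw":0.7},{"tx":0,"ty":0,"tz":0,"roll":0,"jaw":0.7}]'>/dev/null; python3 - <<'E'
from h import *
st=read_state();c=capture("wrist")
for xy in((.572,-.305),(.583,-.206),(.478,-.25)):
    d,m=near("wrist",c,st,xy,.015); print(round(d,4),fit([(c,st,m)],xy,.015).round(4),c["img"][m].mean(0).round())
s=capture("scene");cv2.imwrite("pics/f.png",np.hstack([c["img"],s["img"]])[:,:,::-1])
for n,q in(("scene",s),("side",capture("side"))):
    for t in("timer_box","dial_grip","dial_pointer","mark_tip","heel_a"):
        z={"timer_box":.0,"dial_grip":.074,"heel_a":.013}.get(t,.046)
        print(n,t,[(round(r["p"],2),np.round(r["point"]).tolist(),onz(q,r["point"],z).round(3).tolist()) for r in landmark_of(n,t)[:7]])
go(.68,.04,.25,90)
E
```

```text
time_s: 34.75
position: [0.4812, -0.2509, 0.0284]
tcp_rot: [[-0.992, 0.124, -0.0], [0.124, 0.992, 0.0], [0.0, 0.0, -1.0]]
force: [0.1, 0.7, -0.2]
opening: 0.481
grasp_force: 30.0
time_s: 35.55
position: [0.5762, -0.2628, 0.2184]
tcp_rot: [[-0.992, 0.123, 0.002], [0.123, 0.992, -0.001], [-0.002, -0.001, -1.0]]
force: [0.9, -1.0, -1.1]
opening: 0.7
grasp_force: 0.0
0.0047 [ 5.740000e-01 -3.071000e-01  1.500000e-02  1.712053e+02  9.157000e-01] [150. 104.  62.]
0.0317 [ 6.041000e-01 -2.323000e-01  1.500000e-02  3.560817e+02  9.468000e-01] [139.  96.  57.]
0.0043 [ 4.813000e-01 -2.505000e-01  1.500000e-02  1.727861e+02  9.429000e-01] [216. 169. 100.]
scene timer_box [(0.75, [227.0, 194.0], [0.682, 0.037, 0.0]), (0.28, [285.0, 195.0], [0.763, 0.188, 0.0]), (0.22, [186.0, 135.0], [0.747, -0.194, 0.0])]
scene dial_grip [(0.51, [208.0, 191.0], [0.681, 0.038, 0.074])]
scene dial_pointer [(0.75, [209.0, 205.0], [0.644, 0.035, 0.046])]
scene mark_tip []
scene heel_a [(0.75, [157.0, 170.0], [0.61, -0.236, 0.013]), (0.7, [207.0, 366.0], [0.28, 0.256, 0.013]), (0.7, [229.0, 408.0], [0.251, 0.37, 0.013]), (0.56, [140.0, 169.0], [0.576, -0.314, 0.013]), (0.55, [139.0, 204.0], [0.482, -0.25, 0.013]), (0.45, [145.0, 188.0], [0.539, -0.251, 0.013]), (0.34, [207.0, 204.0], [0.63, 0.004, 0.013])]
side timer_box [(0.58, [195.0, 222.0], [0.678, 0.036, 0.0])]
side dial_grip [(0.61, [163.0, 235.0], [0.681, -0.069, 0.074]), (0.53, [178.0, 220.0], [0.676, 0.045, 0.074])]
side dial_pointer [(0.42, [188.0, 229.0], [0.641, 0.048, 0.046])]
side mark_tip []
side heel_a [(0.83, [270.0, 313.0], [0.275, 0.251, 0.013]), (0.75, [316.0, 181.0], [0.499, 0.528, 0.013]), (0.68, [309.0, 302.0], [0.254, 0.385, 0.013]), (0.64, [165.0, 271.0], [0.607, -0.216, 0.013]), (0.63, [154.0, 286.0], [0.586, -0.322, 0.013])]
go: at [ 0.5744 -0.2626  0.2165] roll 1.447 t(cm) x 30.26 y 10.56 z -3.35 J6 -118
```

```bash
python3 -m jog '[{"tx":-1.5,"ty":4.6,"tz":0,"roll":-0.05,"jaw":0.7},{"tx":-1.5,"ty":4.6,"tz":0,"roll":0,"jaw":0.7},{"tx":-1.5,"ty":4.6,"tz":0,"roll":0,"jaw":0.7},{"tx":-1.5,"ty":4.6,"tz":0,"roll":0,"jaw":0.7},{"tx":-1.5,"ty":4.6,"tz":0,"roll":0,"jaw":0.7},{"tx":-1.5,"ty":4.6,"tz":1,"roll":0,"jaw":0.7},{"tx":-1.2,"ty":3,"tz":0.5,"roll":0,"jaw":0.7},{"tx":0,"ty":0,"tz":0,"roll":0,"jaw":0.7}]'; python3 - <<'E'
from h import *
st=read_state();c=save("wrist","t1.png",(60,260,120,400),2.5)
for t in("timer_box","dial_grip","dial_pointer","mark_tip"):
    z={"timer_box":.0,"dial_grip":.074}.get(t,.046)
    print(t,[(round(r["p"],2),np.round(r["point"]).tolist(),onz(c,r["point"],z,st).round(4).tolist()) for r in landmark_of("wrist",t)[:4]])
print(st["position"])
E
```

```text
time_s: 37.35
position: [0.7016, 0.0392, 0.2003]
tcp_rot: [[-0.998, 0.068, -0.0], [0.068, 0.998, 0.002], [0.0, 0.002, -1.0]]
force: [-0.3, 0.9, -0.6]
opening: 0.701
grasp_force: 0.0
timer_box [(0.7, [154.0, 250.0], [0.6816, 0.0355, 0.0]), (0.39, [103.0, 1.0], [0.6016, -0.2473, 0.0])]
dial_grip [(0.37, [124.0, 253.0], [0.6401, 0.0425, 0.074])]
dial_pointer [(0.89, [123.0, 252.0], [0.6412, 0.041, 0.046])]
mark_tip [(0.64, [172.0, 282.0], [0.6953, 0.0694, 0.046])]
[0.70164271 0.03923399 0.20032189]
```

View pics/t1.png

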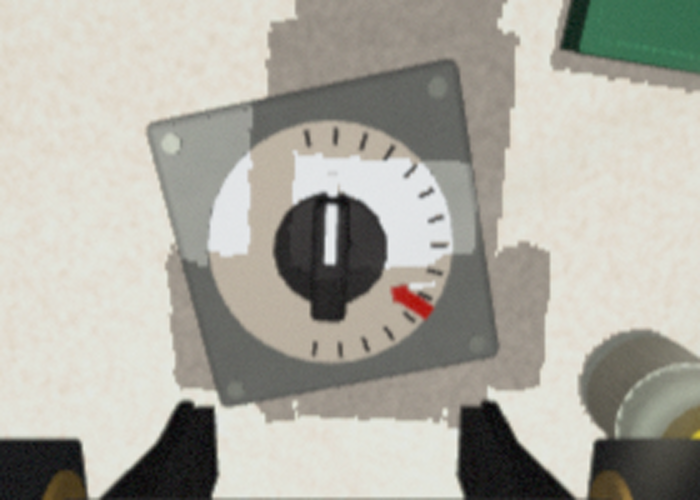

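```bash
python3 - <<'E'
from h import *
st=read_state();c=capture("wrist");im=c["img"].astype(int)
W=lambda p,z=.047:onz(c,p,z,st)[:2]
# dial face ellipse: from leftmost/rightmost/top/bottom pixels
C=W((60+241/2.5,120+330/2.5))
red=np.argwhere((im[...,0]>120)&(im[...,1]<60)&(im[...,2]<60));red=np.array([r for r in red if 140<r[0]<200 and 250<r[1]<320])
Q=np.array([W(r) for r in red]);d=np.linalg.norm(Q-C,axis=1);print("C",C,"red r",d.min(),d.max(),len(red))
for nm,p in(("mark mean",Q.mean(0)),("mark tip",Q[d.argsort()[:4]].mean(0)),("pointer lm",W((123,252)))):
    v=p-C;print(nm,np.linalg.norm(v).round(4),np.degrees(np.arctan2(v[1],v[0])).round(2))
# box edges for its yaw: corners in crop
K=[W((60+y/2.5,120+x/2.5),.045) for x,y in((148,125),(457,60),(497,352),(222,405))]
e=K[1]-K[0];print("box centre",np.mean(K,0),[np.degrees(np.arctan2(*(K[(i+1)%4]-K[i])[::-1])).round(1) for i in range(4)])
# bar: stripe top and bottom at z .082
a,b=W((60+203/2.5,120+331/2.5),.082),W((60+265/2.5,120+330/2.5),.082);e2=W((60+318/2.5,120+328/2.5),.082);t2=W((60+195/2.5,120+332/2.5),.082);v=t2-e2;print("bar heading",np.degrees(np.arctan2(v[1],v[0])),(t2+e2)/2,np.linalg.norm(v))
E
```

```text
C [0.67478463 0.03212219] red r 0.04018021294637932 0.05852721341379754 83
mark mean 0.0496 54.08
mark tip 0.0409 54.35
pointer lm 0.0347 175.47
box centre [0.67664344 0.03236822] [np.float64(96.9), np.float64(6.7), np.float64(-82.7), np.float64(-173.3)]
bar heading 173.63780740977543 [0.67485618 0.03236392] 0.04728979352491138
```

```bash
python3 -m jog '[{"tx":0,"ty":0,"tz":0,"roll":0.043,"jaw":0.4},{"tx":0,"ty":0,"tz":0,"roll":0,"jaw":0.4},{"tx":0,"ty":0,"tz":0,"roll":0,"jaw":0.4}]' ; python3 -c "
from h import *
go(.675,.0327,.077,173.6)"
```

```text
time_s: 37.95
position: [0.7009, 0.033, 0.2018]
tcp_rot: [[-0.993, 0.117, 0.0], [0.117, 0.993, -0.0], [-0.0, -0.0, -1.0]]
force: [0.5, 1.2, -0.6]
opening: 0.512
grasp_force: 0.0
go: at [0.7009 0.033  0.2018] roll -0.006 t(cm) x 2.57 y -0.31 z 12.48 J6 -90
```

```bash
cat > tm.py <<'E'
from h import *
st=read_state();c=capture("wrist");im=c["img"];st2=read_state();print(np.round(st["position"],4),np.round(st2["position"],4))
W=lambda p,z=.047:onz(c,p,z,st)[:2]
r=trace("wrist","timer_box")
m=np.array(r[0]["pixels"]).astype(np.uint8);k=max(cv2.findContours(m,0,2)[0],key=cv2.contourArea);print("box p",r[0]["p"],"minrect",cv2.minAreaRect(k))
i=im.astype(int);g=np.argwhere((i[...,0]>110)&(i[...,1]<70)&(i[...,2]<70)&(m>0));print("red",len(g))
Q=np.array([W(x) for x in g])
for n in("dial_pointer","mark_tip","dial_grip","timer_box"):
    L=landmark_of("wrist",n);z={"timer_box":0,"dial_grip":.074}.get(n,.047)
    if L: print(n,round(L[0]["p"],2),L[0]["point"],W(L[0]["point"],z).round(4))
print("red mean",Q.mean(0).round(4)); u,s,v=np.linalg.svd(Q-Q.mean(0));print("red axis heading",np.degrees(np.arctan2(v[0][1],v[0][0])))
for C in((.675,.0327),(.678,.035)):
    d=Q-C;print(C,np.linalg.norm(d,axis=1).min().round(4),np.linalg.norm(d,axis=1).max().round(4),np.degrees(np.arctan2(*(d.mean(0)[::-1]))))
E
python3 tm.py
```

```text
[0.7009 0.033  0.2018] [0.7009 0.0332 0.2017]
box p 0.76 minrect ((256.7776794433594, 154.1058349609375), (121.19792938232422, 126.88699340820312), 75.3236083984375)
red 4
dial_pointer 0.87 [120.5, 253.2] [0.6382 0.0393]
mark_tip 0.43 [171.0, 286.0] [0.6951 0.0681]
dial_grip 0.83 [163.0, 255.6] [0.6769 0.0371]
timer_box 0.72 [153.6, 258.0] [0.681  0.0399]
red mean [0.7015 0.0722]
red axis heading 52.82894290451068
(0.675, 0.0327) 0.0394 0.0583 56.114584572647345
(0.678, 0.035) 0.0358 0.0547 57.68714748971381
```

```bash
cat > bx.py <<'E'
from h import *
V=[]
for n in("wrist","scene","side"):
    s=read_state() if n=="wrist" else None;c=capture(n);r=trace(n,"timer_box")[0];m=np.array(r["pixels"]).astype(np.uint8)
    k=max(cv2.findContours(m,0,2)[0],key=cv2.contourArea);q=np.zeros((384,512),np.uint8);cv2.fillPoly(q,[cv2.convexHull(k)],1);V.append((c,s,q))
B=np.array([[x,y,z] for x in(-.065,.065) for y in(-.065,.065) for z in(0,.045)])
def cost(p,V):
    a=p[2]*10;R=np.array([[np.cos(a),np.sin(a),0],[-np.sin(a),np.cos(a),0],[0,0,1]]);s=0
    for c,st,m in V:
        q=np.zeros((384,512),np.uint8);cv2.fillConvexPoly(q,cv2.convexHull(np.round(proj(c,B@R+[p[0],p[1],0],st)*16).astype(np.int32)),255,cv2.LINE_AA,4);q=q/255.
        s+=np.minimum(q,m).sum()/np.maximum(q,m).sum()
    return -s/len(V)
for W in(V,V[:1],V[1:]):
    p0=np.array([.678,.037,.0117]);S=np.vstack([p0]+[p0+d for d in np.diag([.01,.01,.01])])
    r=minimize(cost,p0,args=(W,),method="Nelder-Mead",options=dict(initial_simplex=S,xatol=1e-4,fatol=1e-5));print(r.x[:2].round(4),np.degrees(r.x[2]*10).round(1),r.fun)
E
python3 bx.py
```

```text
[0.6777 0.0377] 7.0 -0.9372181868391992
[0.6773 0.0384] 7.1 -0.9739686735916202
[0.6797 0.035 ] 7.7 -0.9296293687882587
```

```bash
python3 -m jog '[{"tx":2.3,"ty":0.2,"tz":0,"roll":0,"jaw":0.4},{"tx":0,"ty":0,"tz":4,"roll":0,"jaw":0.4},{"tx":0,"ty":0,"tz":4,"roll":0,"jaw":0.4},{"tx":0,"ty":0,"tz":2.5,"roll":0,"jaw":0.4},{"tx":0,"ty":0,"tz":0,"roll":0,"jaw":0.4},{"tx":0,"ty":0,"tz":0,"roll":0,"jaw":0.4}]'; python3 -c "
from h import *
go(.678,.0375,.077,174)"
```

```text
time_s: 39.15
position: [0.6786, 0.0388, 0.0966]
tcp_rot: [[-0.993, 0.116, -0.0], [0.116, 0.993, 0.0], [0.0, 0.0, -1.0]]
force: [-0.3, 0.2, 0.7]
opening: 0.402
grasp_force: 0.0
go: at [0.6786 0.0388 0.0966] roll -0.012 t(cm) x 0.05 y -0.13 z 1.96 J6 -89
```

```bash
python3 -m jog '[{"tx":0,"ty":-0.1,"tz":1.5,"roll":0,"jaw":0.4},{"tx":0,"ty":0,"tz":0.5,"roll":0,"jaw":0.4},{"tx":0,"ty":0,"tz":0,"roll":0,"jaw":0.1},{"tx":0,"ty":0,"tz":0,"roll":0,"jaw":0.1},{"tx":0,"ty":0,"tz":0,"roll":0,"jaw":0.1},{"tx":0,"ty":0,"tz":0,"roll":0,"jaw":0.1},{"tx":0,"ty":0,"tz":0,"roll":0,"jaw":0.1},{"tx":0,"ty":0,"tz":0,"roll":0,"jaw":0.1}]'; python3 -c "
from h import *
s=read_state();R=np.array(s['tcp_rot']);print((np.array(s['force'])@R).round(1),np.round(s['position'],4),s['moment'])"
```

```text
time_s: 39.95
position: [0.6786, 0.038, 0.077]
tcp_rot: [[-0.993, 0.117, 0.001], [0.117, 0.993, 0.0], [-0.001, 0.0, -1.0]]
force: [-0.6, 1.5, 2.5]
opening: 0.158
grasp_force: 30.0
[ 0.8  1.5 -2.5] [0.6786 0.038  0.077 ] [ 0.29897923 -0.14463462 -0.04142816]
```

```bash
python3 -m jog '[{"tx":0,"ty":0,"tz":0,"roll":0.145,"jaw":0.1},{"tx":0,"ty":0,"tz":0,"roll":0.145,"jaw":0.1},{"tx":0,"ty":0,"tz":0,"roll":0.145,"jaw":0.1},{"tx":0,"ty":0,"tz":0,"roll":0.145,"jaw":0.1},{"tx":0,"ty":0,"tz":0,"roll":0.145,"jaw":0.1},{"tx":0,"ty":0,"tz":0,"roll":0.145,"jaw":0.1},{"tx":0,"ty":0,"tz":0,"roll":0.145,"jaw":0.1},{"tx":0,"ty":0,"tz":0,"roll":0.145,"jaw":0.1}]' && python3 -m jog '[{"tx":0,"ty":0,"tz":0,"roll":0.145,"jaw":0.1},{"tx":0,"ty":0,"tz":0,"roll":0.145,"jaw":0.1},{"tx":0,"ty":0,"tz":0,"roll":0.145,"jaw":0.1},{"tx":0,"ty":0,"tz":0,"roll":0.145,"jaw":0.1},{"tx":0,"ty":0,"tz":0,"roll":0.145,"jaw":0.1},{"tx":0,"ty":0,"tz":0,"roll":0.145,"jaw":0.1},{"tx":0,"ty":0,"tz":0,"roll":0,"jaw":0.1},{"tx":0,"ty":0,"tz":0,"roll":0,"jaw":0.1}]'; python3 -c "
from h import *
go(.6786,.038,.077,54.4)"
```

```text
time_s: 40.75
position: [0.6784, 0.0377, 0.077]
tcp_rot: [[-0.285, 0.959, 0.001], [0.959, 0.285, -0.0], [-0.0, 0.0, -1.0]]
force: [0.1, 1.2, 3.2]
opening: 0.157
grasp_force: 30.0
time_s: 41.55
position: [0.678, 0.0377, 0.077]
tcp_rot: [[0.542, 0.84, -0.0], [0.84, -0.542, -0.0], [-0.0, -0.0, -1.0]]
force: [-1.8, 0.5, 4.7]
opening: 0.16
grasp_force: 30.0
go: at [0.678  0.0377 0.077 ] roll 0.048 t(cm) x 0.06 y 0.03 z -0.00 J6 27
```

```bash
python3 -m jog '[{"tx":0,"ty":0,"tz":0,"roll":0.045,"jaw":0.1},{"tx":0,"ty":0,"tz":0,"roll":0,"jaw":0.1},{"tx":0,"ty":0,"tz":0,"roll":0,"jaw":0.4},{"tx":0,"ty":0,"tz":0,"roll":0,"jaw":0.4},{"tx":0,"ty":0,"tz":0,"roll":0,"jaw":0.4},{"tx":0,"ty":0,"tz":-4,"roll":0,"jaw":0.4},{"tx":-2.3,"ty":0,"tz":-4,"roll":0,"jaw":0.4},{"tx":0,"ty":0,"tz":-2,"roll":0,"jaw":0.4}]' ; python3 -m jog '[{"tx":0,"ty":0,"tz":0,"roll":0,"jaw":0.4},{"tx":0,"ty":0,"tz":0,"roll":0,"jaw":0.4}]'; python3 tm.py; python3 -c "
from h import *
save('wrist','t2.png',(60,240,160,360),4)"
```

```text
time_s: 42.35
position: [0.6652, 0.0173, 0.1793]
tcp_rot: [[0.582, 0.813, 0.003], [0.813, -0.582, -0.002], [0.0, 0.003, -1.0]]
force: [0.2, 0.3, 0.1]
opening: 0.398
grasp_force: 0.0
time_s: 42.55
position: [0.6647, 0.0191, 0.1761]
tcp_rot: [[0.582, 0.813, 0.0], [0.813, -0.582, 0.0], [0.0, -0.0, -1.0]]
force: [-0.7, 0.4, -0.0]
opening: 0.4
grasp_force: 0.0
[0.6647 0.0191 0.1761] [0.6639 0.0193 0.175 ]
box p 0.61 minrect ((254.99343872070312, 157.7430877685547), (134.6451416015625, 135.06544494628906), 46.54815673828125)
red 1
dial_pointer 0.84 [126.1, 250.9] [0.6961 0.0697]
mark_tip 0.5 [122.2, 259.7] [0.7049 0.0678]
dial_grip 0.85 [172.3, 255.7] [0.6775 0.036 ]
timer_box 0.79 [156.8, 252.2] [0.6746 0.0384]
red mean [0.7018 0.0758]
red axis heading 0.0
(0.675, 0.0327) 0.0507 0.0507 58.16225625752179
(0.678, 0.035) 0.0472 0.0472 59.78258728368492
```

View pics/t2.png

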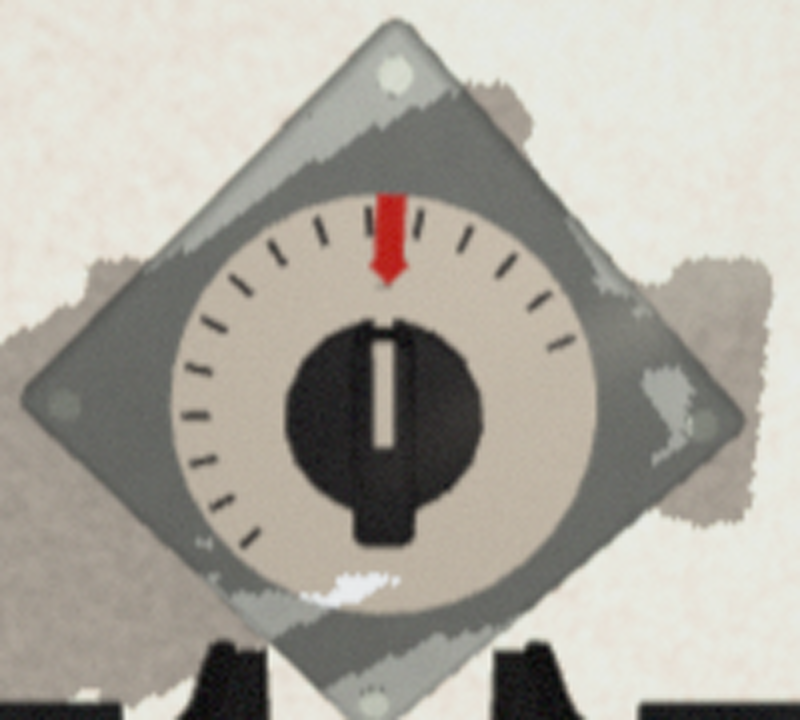

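```bash
python3 -m jog '[{"tx":2.3,"ty":0,"tz":0,"roll":0,"jaw":0.4},{"tx":0,"ty":0,"tz":4,"roll":0,"jaw":0.4},{"tx":0,"ty":0,"tz":4,"roll":0,"jaw":0.4},{"tx":0,"ty":0,"tz":0,"roll":0,"jaw":0.4},{"tx":0,"ty":0,"tz":0,"roll":0,"jaw":0.4}]'; python3 -c "
from h import *
go(.678,.0377,.077)"
```

```text
time_s: 43.4
position: [0.6777, 0.0379, 0.0957]
tcp_rot: [[0.582, 0.813, -0.002], [0.813, -0.582, 0.0], [-0.001, -0.002, -1.0]]
force: [0.5, -0.1, 1.1]
opening: 0.404
grasp_force: 0.0
go: at [0.6777 0.0379 0.0957] roll 0.000 t(cm) x 0.00 y 0.03 z 1.87 J6 29
```

```bash
python3 -m jog '[{"tx":0,"ty":0,"tz":1.3,"roll":0,"jaw":0.4},{"tx":0,"ty":0,"tz":0.5,"roll":0,"jaw":0.4},{"tx":0,"ty":0,"tz":0,"roll":0,"jaw":0.1},{"tx":0,"ty":0,"tz":0,"roll":0,"jaw":0.1},{"tx":0,"ty":0,"tz":0,"roll":0,"jaw":0.1},{"tx":0,"ty":0,"tz":0,"roll":0,"jaw":0.1},{"tx":0,"ty":0,"tz":0,"roll":0.03,"jaw":0.1},{"tx":0,"ty":0,"tz":0,"roll":0,"jaw":0.1}]' && python3 -m jog '[{"tx":0,"ty":0,"tz":0,"roll":0,"jaw":0.1},{"tx":0,"ty":0,"tz":0,"roll":0,"jaw":0.4},{"tx":0,"ty":0,"tz":0,"roll":0,"jaw":0.4},{"tx":0,"ty":0,"tz":0,"roll":0,"jaw":0.4},{"tx":0,"ty":0,"tz":-4,"roll":0,"jaw":0.4},{"tx":-2.3,"ty":0,"tz":-4,"roll":0,"jaw":0.4},{"tx":0,"ty":0,"tz":-2,"roll":0,"jaw":0.4},{"tx":0,"ty":0,"tz":0,"roll":0,"jaw":0.4}]' ; python3 -m jog '[{"tx":0,"ty":0,"tz":0,"roll":0,"jaw":0.4},{"tx":0,"ty":0,"tz":0,"roll":0,"jaw":0.4}]'>/dev/null; python3 - <<'E'
from h import *
c=capture("wrist");im=c["img"].astype(int)
# face circle centre (beige extents), knob columns, red columns, per row
red=(im[...,0]-np.maximum(im[...,1],im[...,2]))>60
g=np.argwhere(red[90:150,220:290])+[90,220]
print("red rows/cols",[(r,g[g[:,0]==r][:,1].mean().round(2)) for r in np.unique(g[:,0])])
dark=im.sum(2)<200
for r in list(range(138,200,4)): 
    k=np.where(dark[r,200:310])[0]+200
    print(r,(k.min(),k.max(),(k.min()+k.max())/2) if len(k) else None,end=" ")
# stripe
print();print([(r,(np.where(im[r,248:265].sum(1)>330)[0]+248).mean().round(2)) for r in range(147,170,3)])
beige=(im.sum(2)>450)&(im[...,0]>im[...,2]+20)
for r in (150,155,160,165,170): 
    k=np.where(im[r,190:320,0]-im[r,190:320,2]>22)[0]+190;print(r,k.min(),k.max(),(k.min()+k.max())/2)
print(landmark_of("wrist","dial_pointer")[0],landmark_of("wrist","mark_tip")[:1],landmark_of("wrist","dial_grip")[:1],np.round(read_state()["tcp_rot"],3).tolist())
E
```

```text
time_s: 44.2
position: [0.6782, 0.038, 0.0791]
tcp_rot: [[0.606, 0.795, 0.0], [0.795, -0.606, 0.0], [0.0, 0.0, -1.0]]
force: [-0.9, 0.2, 3.7]
opening: 0.158
grasp_force: 30.0
time_s: 45.0
position: [0.6667, 0.0187, 0.1823]
tcp_rot: [[0.606, 0.795, 0.008], [0.795, -0.606, -0.001], [0.004, 0.007, -1.0]]
force: [1.1, -0.1, 0.9]
opening: 0.399
grasp_force: 0.0
red rows/cols [(np.int64(108), np.float64(256.0)), (np.int64(109), np.float64(256.0)), (np.int64(110), np.float64(256.0)), (np.int64(111), np.float64(256.0)), (np.int64(112), np.float64(256.0)), (np.int64(113), np.float64(256.0)), (np.int64(114), np.float64(256.0)), (np.int64(115), np.float64(256.0)), (np.int64(116), np.float64(256.0)), (np.int64(117), np.float64(256.0)), (np.int64(118), np.float64(256.0)), (np.int64(119), np.float64(256.0)), (np.int64(120), np.float64(256.0)), (np.int64(121), np.float64(256.0)), (np.int64(122), np.float64(256.0)), (np.int64(123), np.float64(256.0)), (np.int64(124), np.float64(256.0)), (np.int64(125), np.float64(256.0)), (np.int64(126), np.float64(256.0)), (np.int64(127), np.float64(256.0)), (np.in
[... 625 characters left out ...]
(274), np.float64(256.0)) 182 (np.int64(242), np.int64(270), np.float64(256.0)) 186 (np.int64(248), np.int64(263), np.float64(255.5)) 190 (np.int64(249), np.int64(263), np.float64(256.0)) 194 (np.int64(250), np.int64(262), np.float64(256.0)) 198 None 
[(147, np.float64(256.0)), (150, np.float64(256.0)), (153, np.float64(256.0)), (156, np.float64(256.0)), (159, np.float64(256.0)), (162, np.float64(256.0)), (165, np.float64(256.0)), (168, np.float64(256.0))]
150 205 307 256.0
155 204 308 256.0
160 204 308 256.0
165 204 308 256.0
170 205 307 256.0
{'point': [124.6, 254.0], 'p': 0.57} [] [{'point': [171.1, 255.6], 'p': 0.85}] [[0.606, 0.796, -0.003], [0.796, -0.606, 0.0], [-0.001, -0.002, -1.0]]
```

```bash
python3 - <<'E'
from h import *
V=[(n,capture(n)) for n in("scene","side")]
for xy in((.574,-.307),(.604,-.232),(.481,-.2505)):
    vs=[];
    for n,c in V:
        d,m=near(n,c,None,xy,.015);print(n,round(d,3),c["img"][m].mean(0).round() if m is not None else None)
        if d<.02: vs.append((c,None,m))
    if vs: print(len(vs),fit(vs,xy,.015).round(4))
for n,c in V: print(n,[(round(r["p"],2),onz(c,r["point"],.013).round(2).tolist()) for r in landmark_of(n,"heel_a")])
print(read_state()["time_s"])
E
```

```text
scene 0.753 [ 41.  61. 109.]
side 0.004 [143. 109.  72.]
1 [ 5.762000e-01 -3.116000e-01  1.500000e-02  1.800174e+02  8.224000e-01]
scene 0.699 [ 41.  61. 109.]
side 0.003 [144. 114.  80.]
1 [ 6.06100e-01 -2.35000e-01  1.50000e-02  3.54923e+02  9.02700e-01]
scene 0.666 [ 41.  61. 109.]
side 0.003 [142. 106.  65.]
1 [ 4.820000e-01 -2.495000e-01  1.500000e-02  1.359002e+02  7.377000e-01]
scene [(0.96, [0.26, 0.37, 0.01]), (0.66, [0.29, 0.26, 0.01]), (0.57, [0.5, 0.53, 0.01]), (0.53, [0.61, -0.24, 0.01]), (0.43, [0.53, -0.26, 0.01])]
side [(0.88, [0.5, 0.52, 0.01]), (0.62, [0.49, -0.24, 0.01]), (0.61, [0.27, 0.26, 0.01]), (0.6, [0.59, -0.31, 0.01]), (0.58, [0.59, -0.22, 0.01]), (0.58, [0.25, 0.39, 0.01]), (0.28, [0.74, 0.02, 0.01])]
45.9
```

```bash
python3 -c "
from rig import hand_in
print(hand_in())"
```

```text
the job is handed in; nothing more can be done
None
```

The job is handed in: the bin held three heel blocks, all now flat on the plate with the tan face up (two turned over), and after that I turned the timer dial to the red mark. One block had been shifted a few centimetres on the plate by something other than a robot move; it lies about 7 mm inside the rim, clear of the others.

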